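# Wind the screw jack until the shelf board is flush with the rail

### The job

Fit the loose crank onto the square shaft on top of the green screw jack, fully down on its collar, and wind it clockwise until the shelf board carried by the jack is flush with the top of the pine rail beside it. Handle the crank gently, never forcing it down on the shaft, raise the board with the jack only, leave the crank on the shaft and do not disturb the other things on the bench.

Things in the scene. Friction and masses are not known exactly. Their poses are not given: they have to be found in the camera images.
- jack: fixed green screw jack: 56 mm square column, top 96 mm above the bench, on a 130 x 110 mm foot; origin on the bench under the screw axis, z up; its lifting plate sticks out to its own +y side and carries the board. Turning the shaft clockwise seen from above raises the plate 16 mm per full turn; it is stiff (0.25 N m), self-locking, and light rubbing does not turn it
- shaft_top (a point): centre of the top of the upright brass shaft, 16 mm square, 30 mm tall, edges rounded 1.5 mm, on the screw axis 138 mm above the bench; under the square a 24 mm round collar, the crank's seat, 30 mm below this point. The angle of the square varies and is not given: rest the crank lightly on it and turn, up to a quarter turn, until the socket drops
- crank: loose 0.42 kg crank lying hub down: dark steel hub 36 x 36 x 34 mm with an 18.5 mm square through socket in line with its sides, an arm (18 mm wide, 20 to 32 mm above the hub's underside) along its own +x, an upright red grip at the arm's end; origin at the centre of the hub's underside, z up. Grip the hub's flat y sides about 24 mm above its underside
- grip_mid (a point): point to hold on the red grip, a free-turning upright sleeve 24 mm in diameter and 56 mm tall; the grip's axis is 85 mm from the hub's axis along the crank's +x and parallel to it; this point lies 70 mm above the hub's underside, 20 mm below the grip's top. Winding takes some 3 to 7 N here: a light squeeze slips off
- board: loose shelf board 120 x 120 x 18 mm, lying flat on the jack's plate; origin at the centre of its underside
- board_top (a point): centre of the board's upper face
- rail: fixed pine rail, 180 mm along its x and 20 mm thick, about 10 mm from the board's far edge; origin at the centre of its upper face, the height to reach; the board starts 20 to 35 mm below it
- glue: white glue bottle, 52 mm in diameter, 150 mm tall; origin at its foot
- vase: white ring-shaped vase, 122 mm tall; origin at its foot
- tape: yellow tape measure, 70 x 35 x 65 mm; origin at its foot
- wrench: steel wrench lying on the bench; origin at its underside
- screwdriver: screwdriver lying on the bench; origin at its underside
- offcut: pine offcut 120 x 45 x 20 mm; origin at its underside
There are look-alikes about, which are no part of the job. Leave any blue look-alike of the crank alone.

How it is judged (in metres and radians):
On the way, in this order (a step that is already met when the one before it is completed fails the run):
1. the crank is fully down on the shaft (horizontal distance between crank and shaft_top below 0.004 m and z of crank in the frame of jack below 0.113 m and angle between crank's own z axis and vertical below 0.15 rad), for 0.2 s.
2. with the crank on the shaft, the board is flush with the rail (horizontal distance between crank and shaft_top below 0.006 m and z of crank in the frame of jack below 0.118 m and z of board_top in the frame of rail between -0.0025 and 0.0025 m), for 0.2 s.
At the end, for the whole second after the job is handed in: The board lies flat on the jack with its top within 2.5 mm of the rail's top, at rest; the crank is left at rest on the shaft, its hub down to within 10 mm of the collar (all of step 2 and angle between board's own z axis and vertical below 0.05 rad and linear speed of each of board, crank below 0.02 m/s and angle between crank's own z axis and vertical below 0.15 rad); the robot touches nothing.
It fails at once if the crank is pressed on the shaft with more than 40 N before its socket is down over the square (contact force between crank and jack above 40 N and z of crank in the frame of jack above 0.115 m).
It fails at once if the crank strains the jack: socket and seat forces over 120 N together (contact force between crank and jack above 120 N).
It fails at once if the robot touches the shelf board with more than 2 N (contact force between any of the fingers, the arm and board above 2 N).
It fails at once if another thing on the bench is moved more than 30 mm (distance of any of glue, vase, tape, wrench, screwdriver, offcut from where it was at the start of the episode above 0.03 m).
It also fails if it takes over 72 s, if anything falls off the work surface, if the arm or the gripper's body presses on something with over 40 N, if the wrist force passes 120 N, or if a joint passes its speed limit or range.

### The arm

A 6-joint arm with a two-finger parallel gripper is mounted at the origin on the work surface. World frame = base frame: x ahead of the robot, y to its left, z up, the work surface at z = 0. Lengths are in mm, angles in rad, forces in N, time in s.
With the tool pointing down it reaches from about 350 to 975 mm from the base axis. Payload 7.1 kg.
Tool frame: the origin (TCP) lies at the very end of the fingers, on their centre line; the grasp point (between the pads) lies 19 mm behind it (ctrl.grip_depth is the distance from the TCP to the grasp point, in mm); x points along the fingers, z is the direction in which the jaws open and shut, and the axes are right-handed (so a half turn about x gives the same grasp; the last joint's range is limited). The gripper opens to 88 mm and grips with 3 to 60 N. Pads are 20 mm wide; open, the fingers measure 115 mm over their backs; the gripper's body (75 mm by 178 mm) begins 61 mm behind the grasp point.
Start: joints at [1.224, 0.423, 1.63, -0, 1.089, -0.019], TCP at [201.194, 591.714, 222.675] pointing down, gripper open.
Joint ranges: [-3, 3], [-0.9, 2.11], [0.09, 2.58], [-1.31, 4.45], [0.11, 2.69], [-2.54, 2.54]. Speed limits (rad/s): [2.39, 2.39, 3.01, 3.14, 3.14, 3.14].

### API

Orientations are given as a rotation vector (axis times angle).
In Python, from workcell import ctrl gives the robot as it stands. The module is installed in compiled form; this text tells all that it offers.
- The arm moves only by the tool send_rows, never from a script. Its argument "rows" is a list of rows, each a list of 4 numbers: the shift along the tool's x, y, z in mm, then the turn about the tool's x in rad. In form: [[x, y, z, turn], ...]. A call has 1 to 10 rows; each row shifts and turns the pose as measured when the row begins, along the tool's axes as they then stand; what a row does not reach is not made up. A row lasts 1/12 s, in which the tool goes at most 41.7 mm and 7.16 degrees, less where a joint would pass 70% of its speed; a pose out of reach is approached as far as the arm can. A call with a gripper value outside its range is refused whole. "fingers" is the opening, from 0 (shut) to 1 (fully open), set as the call begins (left out, the last holds). The fingers move at their own pace and stop on an object; the grip force is fixed at half the most. Time passes only in rows, so rows that do not move let the fingers close. It gives the time, the measured TCP pose, the force and the opening at its end, in the units of the state.
- ctrl.get_obs(): the state, without advancing time (a new reading comes with each control period).
- ctrl.get_image(name): name is "side" or "top" or "wrist"; returns a dict with "img" (400x640x3 uint8, red, green, blue), "depth" (400x640 float32, mm along the optical axis (not along the pixel's ray), 0 where there is no reading), "mtx" (3x3 intrinsics, pixels), "world_from_camera" (4x4, takes a point from camera to world coordinates). Camera axes: x right, y down, z forward; pixel columns grow to the right and rows downward; lengths in mm; the calibration is good to about 2 mm. A picture is of the moment at which its call begins.
- ctrl.close_job(): hands the job in, once; it reports no verdict.
The state is a dict: "t": time; "qpos": joint angles; "qvel": joint speeds; "joint_torque": joint torques, N m; "ee_pos": TCP position; "orientation": TCP orientation; "ft_force": force on the tool from outside, world axes, zero at the start; "moment": the same for the moment, N m; "width": finger opening in mm.
Only numpy, scipy, OpenCV 4.12 (cv2) and the standard library are available. Lean on these libraries where they do the work, as an engineer would, in place of code of your own. Each camera call takes 0.05 s, during which the arm holds its last target.

## Working session

There is one attempt and no reset: what is moved stays moved. The work goes in short steps, Python scripts to look and compute and a tool call to move; the robot and the scene stay as the last step left them, time stands still between calls to the robot, and variables do not carry over. Pictures are saved under pics/ and viewed, and the job is handed in when it is done.

Besides the shell and the picture viewer there is one more tool, called after "Emit:" as name(argument=value, ...) on one line, values as JSON. send_rows: Moves the arm, as the interface text tells. Its arguments: {"type":"object","properties":{"rows":{"type":"array"},"fingers":{"type":"number"}},"required":["rows"]}

```bash
mkdir -p pics
cat > h.py <<'E'
import numpy as np, cv2
from workcell import ctrl
from scipy.spatial.transform import Rotation as R
def grab(n,tag):
    d=ctrl.get_image(n); cv2.imwrite(f'pics/{tag}.png',d['img'][:,:,::-1]); np.savez(f'pics/{tag}.npz',**d); return d
def load(tag): return dict(np.load(f'pics/{tag}.npz'))
def px(d,u,v,z=None):
    K=d['mtx'];T=d['world_from_camera']
    zz=d['depth'][int(round(v)),int(round(u))] if z is None else z
    p=np.array([(u-K[0,2])/K[0,0]*zz,(v-K[1,2])/K[1,1]*zz,zz,1]); return (T@p)[:3]
def pxh(d,u,v,h): # intersect ray with z=h
    a=px(d,u,v,1.);c=d['world_from_camera'][:3,3]; return c+(a-c)*(h-c[2])/(a[2]-c[2])
def crop(d,u0,v0,u1,v1,s,tag):
    cv2.imwrite(f'pics/{tag}.png',cv2.resize(d['img'][v0:v1,u0:u1,::-1],None,fx=s,fy=s,interpolation=cv2.INTER_CUBIC))
def cloud(d):
    v,u=np.mgrid[0:400,0:640];K=d['mtx'];z=d['depth']
    p=np.stack([(u-K[0,2])/K[0,0]*z,(v-K[1,2])/K[1,1]*z,z,np.ones_like(z)],-1)
    return (p@d['world_from_camera'].T)[...,:3]
E
python3 - <<'E'
from h import *
for n in('top','side','wrist'): d=grab(n,n+'0'); print(d['world_from_camera'].round(3).tolist(),d['mtx'][0,0])
o=ctrl.get_obs();print(o); print(R.from_rotvec(o['orientation']).as_matrix().round(3))
E
```

```text
[[-0.029, -0.998, 0.056, 483.352], [-1.0, 0.029, 0.011, 29.397], [-0.012, -0.055, -0.998, 1467.883], [0.0, 0.0, 0.0, 1.0]] 457.235169338394
[[0.865, -0.355, 0.354, 210.844], [-0.501, -0.597, 0.626, -621.661], [-0.011, -0.719, -0.695, 816.958], [0.0, 0.0, 0.0, 1.0]] 409.4464104310319
[[0.322, 0.916, 0.241, 135.43], [0.947, -0.31, -0.084, 614.702], [-0.002, 0.256, -0.967, 383.495], [0.0, 0.0, 0.0, 1.0]] 339.26404737728546
{'t': 0.15, 'qpos': array([ 1.22399327e+00,  4.23642061e-01,  1.63051068e+00,  4.87274632e-06,
        1.08860260e+00, -1.90125723e-02]), 'qvel': array([-2.57403731e-04, -2.92606361e-03, -3.60881063e-03, -9.60403631e-04,
       -1.09143543e-03, -3.86903289e-05]), 'joint_torque': array([-1.06708318e-03, -5.44985318e+01, -2.73919380e+01,  6.44201087e-02,
        2.04956392e-02, -1.13098074e-04]), 'ee_pos': array([201.05418485, 591.32028404, 222.09626417]), 'orientation': array([-0.96510513,  1.34761354,  0.96401951]), 'ft_force': array([1.21200763, 0.96696737, 0.17199087]), 'moment': array([-0.0235518 , -0.02968108, -0.02893726]), 'width': 87.86205278562933}
[[-0.    -0.947  0.322]
 [-0.001  0.322  0.947]
 [-1.     0.    -0.001]]
```

View pics/top0.png

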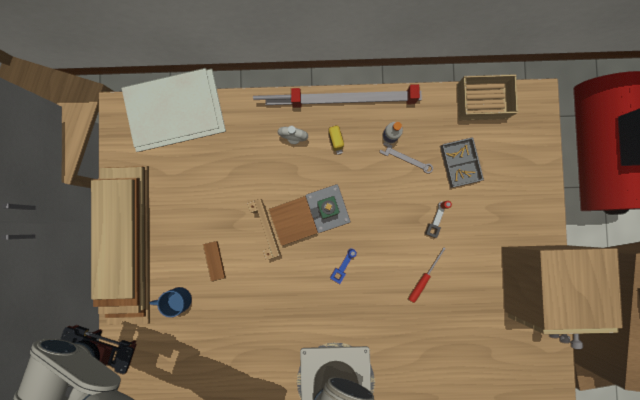

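View pics/side0.png

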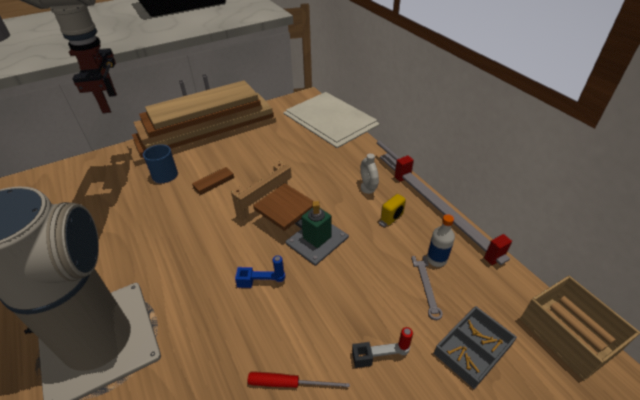

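View pics/wrist0.png

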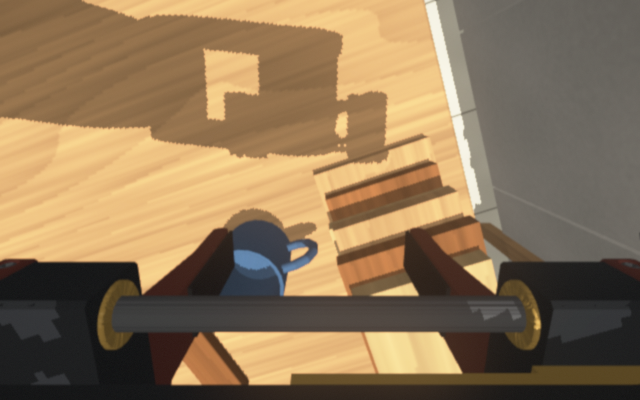

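The real crank (dark steel hub at top (432,231), red grip at (446,204)) fits the description. The one at (340,272) is the blue look-alike, so I'll leave it alone. The jack is at (328,208). Next I'll confirm in crops.

Run:
```python
from h import *
d=load('top0'); crop(d,405,185,475,250,8,'c1'); crop(d,235,175,360,270,6,'c2')
s=load('side0'); crop(s,220,140,430,290,3.8,'c3')
P=cloud(d); 
for u,v in((446,204),(432,232),(440,218),(328,208),(327,206),(292,222),(264,215)): print(u,v,P[v,u].round(1))
S=cloud(s)
for u,v in((406,332),(360,350),(317,207),(284,204),(262,188)): print(u,v,S[v,u].round(1))
```

```text
446 204 [ 546.4 -343.4   94. ]
432 232 [ 462.6 -319.3    4.3]
440 218 [ 505.9 -338.8   34.9]
328 208 [542.8  11.2 137.8]
327 206 [548.7  13.9 137.9]
292 222 [506.3 121.8  66.2]
264 215 [529.4 203.9  93. ]
406 332 [ 541.2 -352.8   91.3]
360 350 [ 468.7 -309.    15.9]
317 207 [544.9   1.2 129.7]
284 204 [507.1 116.   63.5]
262 188 [475.4 182.4  84.3]
```

View pics/c1.png

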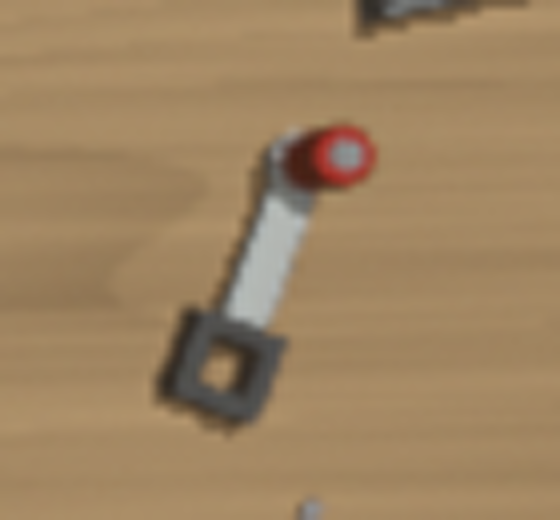

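View pics/c2.png

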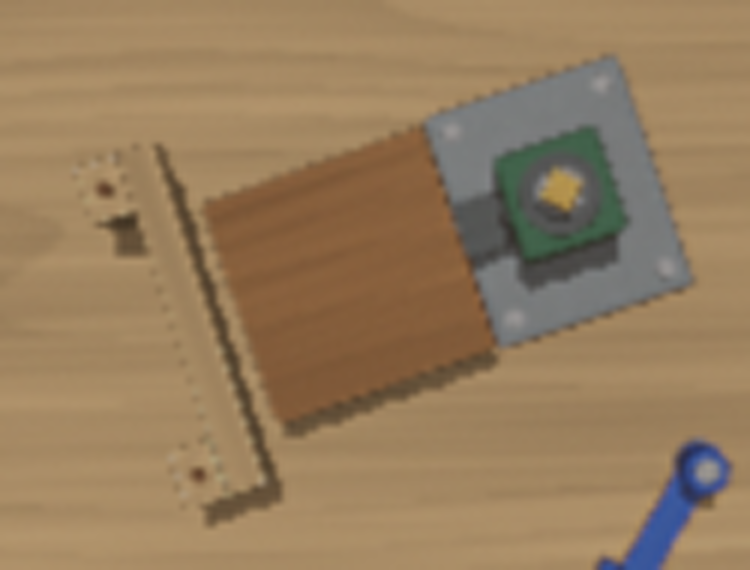

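View pics/c3.png

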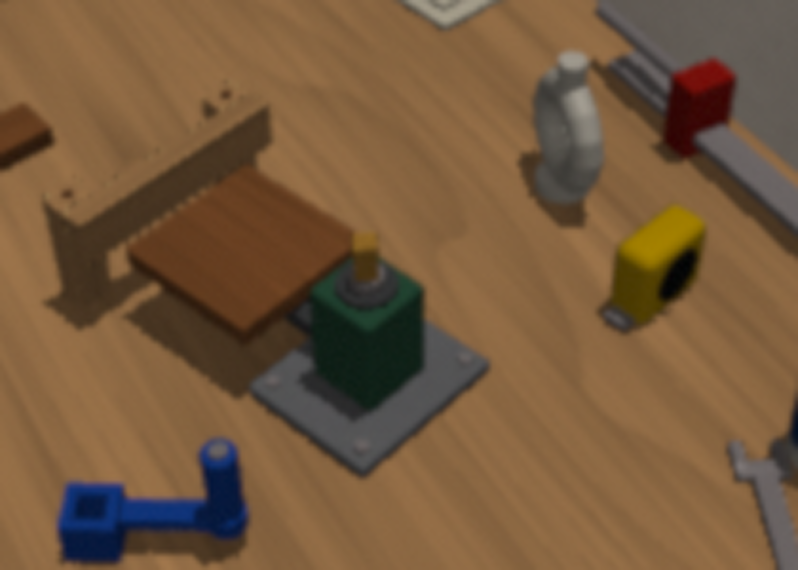

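The crops confirm it: grey-black hub with a socket at about top (432.7,230.6) and red grip top at about (448.4,204.1). The brass shaft is at about (328.5,206.7), and its square looks like a diamond in this image. Now the numbers.

Run:
```python
from h import *
d=load('top0');s=load('side0')
def c1(u,v):return 405+(u+.5)/8-.5,185+(v+.5)/8-.5
def c2(u,v):return 235+(u+.5)/6-.5,175+(v+.5)/6-.5
hub=pxh(d,*c1(225,367),34);g=pxh(d,*c1(347,153),90);print('hub',hub,'grip',g,np.hypot(*(g-hub)[:2]),np.degrees(np.arctan2(*(g-hub)[1::-1])))
for c in((188,314),(285,342),(240,425)):print(pxh(d,*c1(*c),34).round(1))
print('shaft',pxh(d,*c2(561,190),138))
a,b=[pxh(d,*c2(*c),66) for c in((205,203),(425,125))];print('board edge ang',np.degrees(np.arctan2(*(b-a)[1::-1])),a,b)
for c in((125,150),(155,148),(275,485)):print(pxh(d,*c2(*c),93).round(1))
def s3(u,v):return 220+(u+.5)/3.8-.5,140+(v+.5)/3.8-.5
print('side shaft',pxh(s,*s3(366,236),138))
P=cloud(d)
print('board z',np.median(P[212:228,282:302,2]),'rail', [P[v,u].round(1).tolist() for u,v in((262,208),(265,216),(268,226),(272,240),(276,250))])
print('hub top z',P[236:242,:][:, 426:434,2].round(0)[:3])
```

```text
hub [ 467.8281548  -314.61726146   34.        ] grip [ 547.36941712 -350.32004397   90.        ] 87.18658778742692 -24.17333927862014
[ 488.9 -301.1   34. ]
[ 476.9 -338.4   34. ]
[ 445.1 -319.5   34. ]
shaft [547.90620766  10.81776027 138.        ]
board edge ang -72.124639930092 [550.08934385 192.2237068   66.        ] [586.78105327  78.45673331  66.        ]
[576.7 228.8  93. ]
[577.2 213.6  93. ]
[406.9 157.3  93. ]
side shaft [547.5803087   10.77682985 138.        ]
board z 66.09836142751954 rail [[550.4, 208.6, 99.1], [526.2, 200.4, 97.1], [495.9, 191.9, 99.0], [453.9, 180.3, 103.8], [423.5, 170.0, 94.8]]
hub top z [[-1. -2. -4. -3.  3. 21. 36. 31.]
 [-4.  2.  1.  1.  4. -1. -5. 11.]
 [-6. -1. -3. -2.  0.  2. -3. -1.]]
```

Emit:
send_rows(rows=[[0,-30,-25.5,0],[0,-30,-25.5,0],[0,-30,-25.5,0],[0,-30,-25.5,0],[0,-30,-25.5,0],[0,-30,-25.5,0],[0,-30,-25.5,0],[0,-30,-25.5,0],[0,-30,-25.5,0],[0,-30,-25.5,0]])

```text
t: 0.98
ee_pos: [406.4, 245.6, 219.6]
orientation: [-0.973, 1.343, 0.975]
ft_force: [1.1, 0.4, -0.3]
width: 87.8
```

Emit:
send_rows(rows=[[0,-30,-25,0],[0,-30,-25,0],[0,-30,-25,0],[0,-30,-25,0],[0,-30,-25,0],[0,-30,-25,0],[0,-20,-20,0],[0,-8,-8,0],[0,0,0,0],[0,0,0,0]])

```text
t: 1.82
ee_pos: [555.6, -8.1, 218.6]
orientation: [-0.967, 1.346, 0.968]
ft_force: [-0.5, -0.2, -0.7]
width: 87.7
```

Run:
```python
from h import *
d=grab('wrist','w1');o=ctrl.get_obs();print(o['t'],o['ee_pos'],o['orientation'],o['qpos'])
```

```text
1.8667 [555.38271375  -7.68879741 218.63584461] [-0.96781601  1.34552967  0.96849221] [-3.52267864e-02  3.26959466e-01  1.78813137e+00 -8.95217521e-05
  1.02726698e+00 -1.28299308e+00]
```

View pics/w1.png

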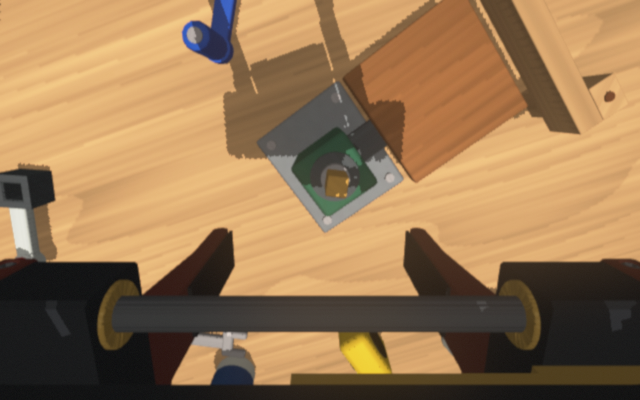

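Run:
```python
from h import *
d=load('w1');crop(d,255,75,415,240,5,'w1c')
crop(d,310,160,365,205,14,'w1d')
```

```text
(no output)
```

View pics/w1d.png

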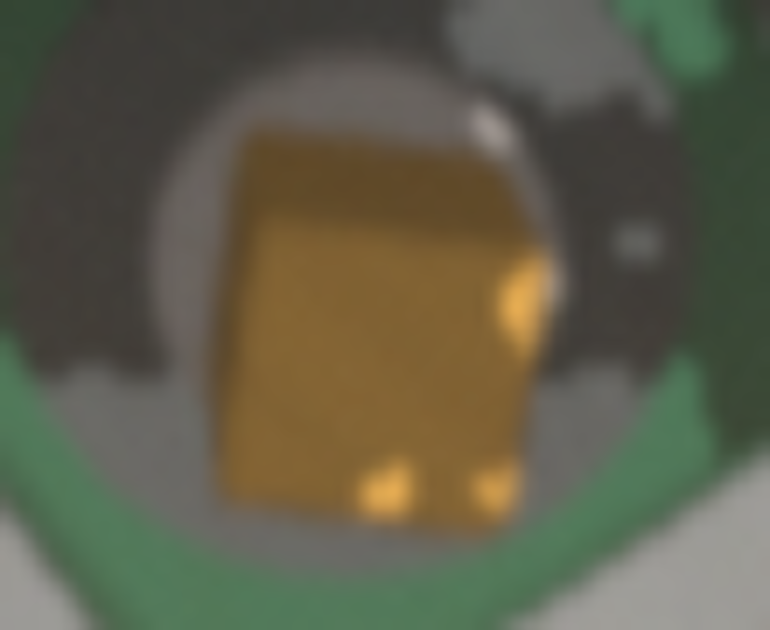

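The top face corners in the crop are about (258,218), (548,245), (515,532) and (222,500). I'll compute the centre and angle from them.

Run:
```python
from h import *
d=load('w1')
c=[(258,218),(548,245),(515,532),(222,500)]
p=np.array([pxh(d,310+(u+.5)/14-.5,160+(v+.5)/14-.5,138) for u,v in c])[:,:2]
print(p.round(1),p.mean(0));e=np.roll(p,-1,0)-p
print(np.linalg.norm(e,axis=1),np.degrees(np.arctan2(e[:,1],e[:,0]))%90)
# green jack/board: hub position from wrist
print(pxh(d,14,188,34))
```

```text
[[ 5.364e+02  6.200e+00]
 [ 5.426e+02  2.000e+01]
 [ 5.567e+02  1.380e+01]
 [ 5.502e+02 -3.000e-01]] [546.46258085   9.89502784]
[15.12387522 15.46020487 15.55136499 15.18686864] [66.07534602 66.30459112 65.05269759 64.70513256]
[ 464.87780171 -313.89229039   34.        ]
```

Emit:
send_rows(rows=[[0,-2,-38,0],[0,-2,-38,0],[0,-2,-38,0],[0,-2,-38,0],[0,-2,-38,0],[0,-2,-38,0],[0,-2,-38,0],[0,-1,-25,0],[0,0,-10,0],[0,0,0,0]])

```text
t: 2.7
ee_pos: [472.4, -289.2, 218.4]
orientation: [-0.984, 1.334, 0.992]
ft_force: [-0.0, 0.0, -0.8]
width: 87.8
```

Run:
```python
from h import *
d=grab('wrist','w2');o=ctrl.get_obs();print(o['t'],o['ee_pos'],o['orientation'],o['qpos'])
```

```text
2.75 [ 472.62057438 -288.25992365  218.34816162] [-0.9836415   1.33373131  0.992365  ] [-0.57083361  0.32628567  1.78991007  0.00345185  1.02989533 -1.84707045]
```

View pics/w2.png

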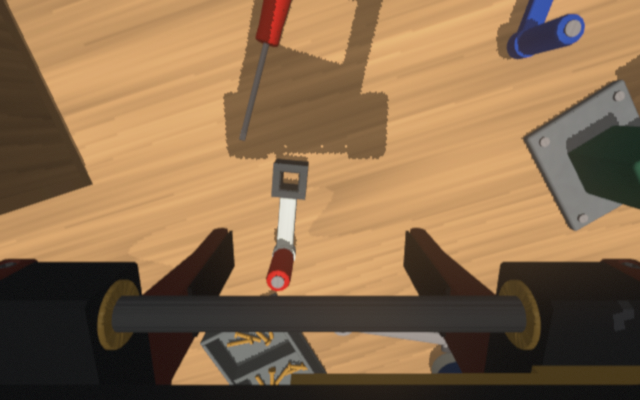

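Run:
```python
from h import *
d=load('w2');crop(d,260,150,320,210,10,'w2c')
```

```text
(no output)
```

View pics/w2c.png

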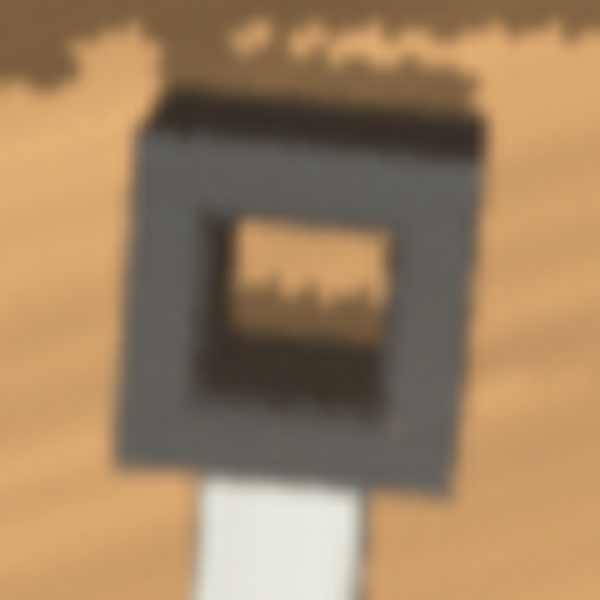

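Run:
```python
from h import *
d=load('w2')
c=[(140,130),(484,160),(450,493),(115,464)]
p=np.array([pxh(d,260+(u+.5)/10-.5,150+(v+.5)/10-.5,34) for u,v in c])[:,:2]
print(p.round(1),p.mean(0));e=np.roll(p,-1,0)-p
print(np.linalg.norm(e,axis=1),np.degrees(np.arctan2(e[:,1],e[:,0]))%90)
g=pxh(d,279,281,90);print(g,np.degrees(np.arctan2(*(g[:2]-p.mean(0))[::-1])),np.hypot(*(g[:2]-p.mean(0))))
o=ctrl.get_obs();M=R.from_rotvec(o['orientation']).as_matrix();print(M.round(3))
print('yaw z',np.degrees(np.arctan2(M[1,2],M[0,2])))
for h in (30,): 
  t=np.r_[p.mean(0),5]-o['ee_pos'];print(M.T@t)
```

```text
[[ 443.7 -327.5]
 [ 457.  -294.6]
 [ 489.8 -308.7]
 [ 476.4 -341.4]] [ 466.73558595 -318.04443915]
[35.40809964 35.63726822 35.36176147 35.56961584] [67.96502703 66.79210891 67.85688165 66.86463579]
[ 545.67083065 -349.4924449    90.        ] -21.722465201487104 84.96911156749401
[[-0.002 -0.956  0.292]
 [ 0.005  0.292  0.956]
 [-1.     0.004  0.004]]
yaw z 73.02035578410684
[213.21141104  -3.82125508 -31.07218582]
```

Emit:
send_rows(rows=[[0,-2,-15,0.05],[0,-1,-11,0.046],[20,0,-3,0],[30,0,0,0],[30,0,0,0],[20,0,0,0],[10,0,0,0],[0,0,0,0],[0,0,0,0]])

```text
t: 3.5
ee_pos: [473.7, -297.8, 106.8]
orientation: [-0.92, 1.36, 0.929]
ft_force: [-0.1, 0.0, -0.4]
width: 87.6
```

```bash
cat > st.py <<'E'
from h import *
import sys
o=ctrl.get_obs();M=R.from_rotvec(o['orientation']).as_matrix()
print('t',o['t'],'pos',o['ee_pos'].round(2),'yaw',np.degrees(np.arctan2(M[1,2],M[0,2])).round(2),'tilt',M[:,0].round(4),'w',round(o['width'],2),'F',o['ft_force'].round(1),'v',np.abs(o['qvel']).max().round(3))
if len(sys.argv)>3: print('tool delta',(M.T@(np.array([float(a) for a in sys.argv[1:4]])-o['ee_pos'])).round(2))
E
python3 st.py 466.7 -318 5
```

```text
t 3.5 pos [ 473.69 -297.78  106.84] yaw 68.27 tilt [ 0.0011  0.0075 -1.    ] w 87.57 F [-0.1  0.  -0.4] v 0.032
tool delta [101.68  -1.17 -22.11]
```

Emit:
send_rows(rows=[[0,-1,-12,0.01],[0,0,-10,0],[0,0,0,0],[0,0,0,0]])

```text
t: 3.83
ee_pos: [468.5, -320.4, 110.8]
orientation: [-0.918, 1.361, 0.918]
ft_force: [0.7, -0.7, -0.0]
width: 87.7
```

```bash
python3 st.py 466.7 -318 5; python3 -c "
from h import *
d=grab('wrist','w3')"
```

```text
t 3.8333 pos [ 468.54 -320.41  110.76] yaw 67.79 tilt [ 0.0059  0.0041 -1.    ] w 87.74 F [ 0.7 -0.7 -0. ] v 0.022
tool delta [105.75   3.03   0.9 ]
```

View pics/w3.png

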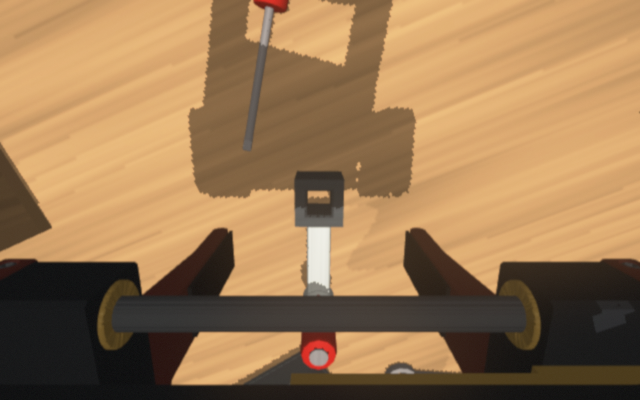

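The hub is centred between the fingers at (319,200) and the arm is upright in view, so it's aligned. Descending.

Emit:
send_rows(rows=[[25,2,0,0],[30,1,0,0],[25,0,0,0],[12,0,0,0],[4,0,0,0],[0,0,0,0],[0,0,0,0]])

```text
t: 4.47
ee_pos: [470.1, -323.8, 17.2]
orientation: [-0.924, 1.358, 0.906]
ft_force: [0.3, 0.7, 0.8]
width: 87.9
```

```bash
python3 st.py 466.7 -318 5
```

```text
t 4.4667 pos [ 470.12 -323.81   17.24] yaw 67.58 tilt [ 0.0157 -0.0029 -0.9999] w 87.92 F [0.3 0.7 0.8] v 0.007
tool delta [12.16  5.57  4.02]
```

Emit:
send_rows(rows=[[6,3,2,0],[5,2.5,2,0],[1,0,0,0],[0,0,0,0]])

```text
t: 4.8
ee_pos: [468.4, -318.9, 7.6]
orientation: [-0.928, 1.355, 0.901]
ft_force: [0.0, 0.0, -0.3]
width: 88.0
```

```bash
python3 st.py 466.7 -318 5
```

```text
t 4.8 pos [ 468.43 -318.88    7.64] yaw 67.58 tilt [ 0.0204 -0.0062 -0.9998] w 88.03 F [ 0.   0.  -0.3] v 0.009
tool delta [2.6  1.99 0.15]
```

Emit:
send_rows(rows=[[2,2,0,0],[0,0,0,0]])

```text
t: 4.97
ee_pos: [466.9, -318.1, 6.1]
orientation: [-0.929, 1.355, 0.9]
ft_force: [-1.3, 0.2, 0.3]
width: 87.5
```

Emit:
send_rows(rows=[[0,0,0,0],[0,0,0,0],[0,0,0,0],[0,0,0,0],[0,0,0,0],[0,0,0,0]], fingers=0)

```text
t: 5.47
ee_pos: [467.3, -318.5, 6.6]
orientation: [-0.93, 1.355, 0.899]
ft_force: [-0.7, -0.2, -0.2]
width: 50.8
```

```bash
python3 st.py 466.7 -318 5
```

```text
t 5.4667 pos [ 467.27 -318.54    6.64] yaw 67.59 tilt [ 0.0222 -0.0075 -0.9997] w 50.85 F [-0.7 -0.2 -0.2] v 0.001
tool delta [1.62 0.77 0.28]
```

Emit:
send_rows(rows=[[0,0,0,0],[0,0,0,0],[0,0,0,0],[0,0,0,0],[0,0,0,0]], fingers=0)

```text
t: 5.88
ee_pos: [467.3, -318.6, 6.7]
orientation: [-0.93, 1.355, 0.899]
ft_force: [-0.5, -0.2, -0.2]
width: 35.7
```

```bash
python3 st.py 466.7 -318 5
```

```text
t 5.8833 pos [ 467.31 -318.62    6.67] yaw 67.59 tilt [ 0.0222 -0.0076 -0.9997] w 35.74 F [-0.5 -0.2 -0.2] v 0.001
tool delta [1.65 0.84 0.34]
```

Emit:
send_rows(rows=[[-8,0,0,0],[-20,0,0,0],[-25,0,0,0],[-25,0,0,0],[-25,0,0,0],[-25,0,0,0],[-20,0,0,0],[-10,0,0,0],[-4,0,0,0],[0,0,0,0]])

```text
t: 6.72
ee_pos: [458.2, -313.4, 173.5]
orientation: [-0.919, 1.36, 0.912]
ft_force: [-0.6, 0.1, -4.4]
width: 35.8
```

```bash
python3 st.py 547 10.5 165
```

```text
t 6.7167 pos [ 458.2  -313.4   173.45] yaw 67.59 tilt [ 0.0098  0.0014 -1.    ] w 35.84 F [-0.6  0.1 -4.4] v 0.011
tool delta [  9.76  41.5  333.24]
```

Emit:
send_rows(rows=[[0,3,20,0],[0,4,36,0],[0,4,36,0],[0,4,36,0],[0,4,36,0],[0,4,36,0],[0,4,36,0],[0,4,30,0],[0,2,20,0],[0,1,8,0]])

```text
t: 7.55
ee_pos: [534.3, -17.5, 160.6]
orientation: [-0.903, 1.377, 0.919]
ft_force: [-0.6, -0.5, -4.0]
width: 36.1
```

```bash
python3 st.py 547 10.5 165
```

```text
t 7.55 pos [534.33 -17.46 160.62] yaw 67.15 tilt [-0.0098  0.0052 -0.9999] w 36.09 F [-0.6 -0.5 -4. ] v 0.195
tool delta [-4.36 -0.77 30.69]
```

Emit:
send_rows(rows=[[-3,0,10,0.015],[-3,0,8,0.015],[0,0,4,0],[0,0,0,0],[0,0,0,0]])

```text
t: 7.97
ee_pos: [539.4, 5.1, 160.2]
orientation: [-0.879, 1.397, 0.906]
ft_force: [-0.6, -0.4, -4.8]
width: 36.1
```

```bash
python3 st.py 547 10.5 165; python3 -c "
from h import *
d=grab('wrist','w4');crop(d,220,60,420,210,4,'w4c')
d=grab('side','s4');crop(d,260,120,400,260,5,'s4c')
d=grab('top','t4');crop(d,290,160,370,240,8,'t4c')"
```

```text
t 7.9667 pos [539.43   5.1  160.16] yaw 65.65 tilt [-0.0216  0.005  -0.9998] w 36.06 F [-0.6 -0.4 -4.8] v 0.015
tool delta [-4.98 -4.56  8.02]
```

View pics/w4.png

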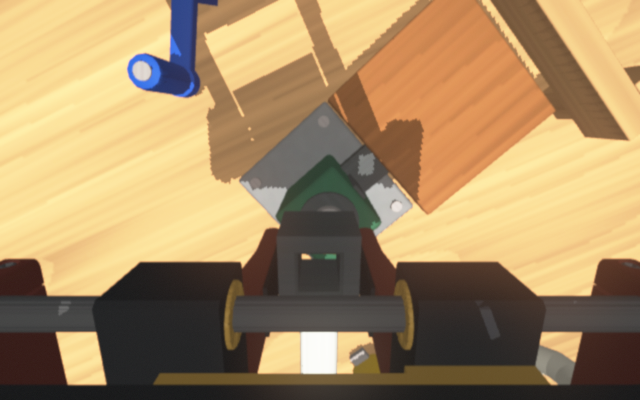

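View pics/s4c.png

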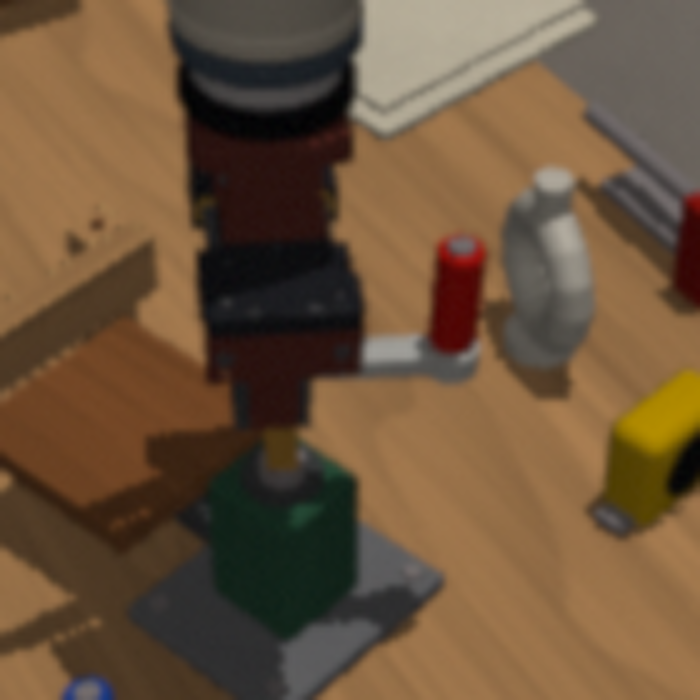

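Emit:
send_rows(rows=[[-20,0,0,0],[-20,0,0,0],[0,0,0,0],[0,0,0,0]])

```text
t: 8.45
ee_pos: [538.8, 2.3, 200.2]
orientation: [-0.876, 1.4, 0.904]
ft_force: [0.0, 0.4, -4.3]
width: 35.8
```

```bash
python3 st.py 547 10.5 165
```

```text
t 8.45 pos [538.83   2.26 200.17] yaw 65.44 tilt [-0.0241  0.0049 -0.9997] w 35.83 F [ 0.   0.4 -4.3] v 0.024
tool delta [35.   -4.85 11.09]
```

Emit:
send_rows(rows=[[5,0,0,0],[5,0,0,0],[5,0,0,0],[5,0,0,0],[5,0,0,0],[5,0,0,0],[5,0,0,0],[5,0,0,0],[0,0,0,0],[0,0,0,0]])

```text
t: 9.28
ee_pos: [534.3, 1.8, 150.2]
orientation: [-0.873, 1.407, 0.908]
ft_force: [-0.6, 0.1, -3.3]
width: 35.5
```

```bash
python3 st.py 547 10.5 165
```

```text
t 9.2833 pos [534.33   1.85 150.18] yaw 65.4 tilt [-0.032   0.005  -0.9995] w 35.49 F [-0.6  0.1 -3.3] v 0.015
tool delta [-15.18  -7.44  13.01]
```

Emit:
send_rows(rows=[[-6,0,0,0],[-6,0,0,0],[-6,0,0,0],[-6,0,0,0],[-6,0,0,0],[-6,0,0,0],[-6,0,0,0],[-6,0,0,0],[0,0,0,0],[0,0,0,0]])

```text
t: 10.12
ee_pos: [537.8, 1.6, 206.7]
orientation: [-0.875, 1.402, 0.905]
ft_force: [-1.1, -0.1, -4.2]
width: 35.9
```

```bash
python3 st.py 547 10.5 165
```

```text
t 10.1167 pos [537.77   1.6  206.67] yaw 65.41 tilt [-0.026   0.0049 -0.9996] w 35.89 F [-1.1 -0.1 -4.2] v 0.015
tool delta [41.46 -5.76 12.2 ]
```

Emit:
send_rows(rows=[[0,-4,6,0],[0,-4,7,0],[0,0,0,0],[0,0,0,0]])

```text
t: 10.45
ee_pos: [551.5, 11.1, 205.7]
orientation: [-0.874, 1.403, 0.905]
ft_force: [-0.5, -0.3, -4.5]
width: 36.0
```

```bash
python3 st.py 547 10.5 165
```

```text
t 10.45 pos [551.51  11.05 205.65] yaw 65.39 tilt [-0.027   0.005  -0.9996] w 35.98 F [-0.5 -0.3 -4.5] v 0.019
tool delta [40.76  2.79 -2.11]
```

Emit:
send_rows(rows=[[-6,0,0,0],[-6,0,0,0],[-6,0,0,0],[-6,0,0,0],[-6,0,0,0],[-6,0,0,0],[-6,0,0,0],[-6,0,0,0],[-6,0,0,0],[-6,0,0,0]])

```text
t: 11.28
ee_pos: [552.3, 10.7, 270.7]
orientation: [-0.874, 1.405, 0.907]
ft_force: [-0.6, -0.2, -3.0]
width: 36.1
```

```bash
python3 st.py 547 10.5 165
```

```text
t 11.2833 pos [552.32  10.72 270.7 ] yaw 65.41 tilt [-0.0297  0.0049 -0.9995] w 36.06 F [-0.6 -0.2 -3. ] v 0.167
tool delta [105.81   1.67  -1.58]
```

Emit:
send_rows(rows=[[30,0,0,0],[30,0,0,0],[20,0,0,0],[0,0,0,0],[0,0,0,0]])

```text
t: 11.7
ee_pos: [554.2, 11.1, 194.7]
orientation: [-0.877, 1.396, 0.901]
ft_force: [1.1, 0.0, -3.3]
width: 35.8
```

```bash
python3 st.py 547 10.5 165
```

```text
t 11.7 pos [554.17  11.06 194.73] yaw 65.4 tilt [-0.0192  0.0049 -0.9998] w 35.84 F [ 1.1  0.  -3.3] v 0.019
tool delta [29.86  5.7  -3.38]
```

Emit:
send_rows(rows=[[-12,0,0,0],[-12,0,0,0],[-12,0,0,0],[-12,0,0,0],[-12,0,0,0],[-12,0,0,0],[-12,0,0,0],[-6,0,0,0],[-3,0,0,0],[0,0,0,0]])

```text
t: 12.53
ee_pos: [559.6, 10.5, 306.2]
orientation: [-0.881, 1.386, 0.894]
ft_force: [0.4, 0.7, -4.2]
width: 35.8
```

```bash
python3 st.py 547 10.5 165
```

```text
t 12.5333 pos [559.62  10.51 306.2 ] yaw 65.4 tilt [-0.0071  0.0048 -1.    ] w 35.8 F [ 0.4  0.7 -4.2] v 0.015
tool delta [141.28  10.27  -5.46]
```

Emit:
send_rows(rows=[[41,0,0,0],[41,0,0,0],[25,0,0,0],[0,0,0,0],[0,0,0,0]])

```text
t: 12.95
ee_pos: [561.3, 11.0, 199.1]
orientation: [-0.884, 1.38, 0.89]
ft_force: [0.1, -0.1, -4.2]
width: 36.0
```

```bash
python3 st.py 547 10.5 165
```

```text
t 12.95 pos [561.31  11.02 199.12] yaw 65.4 tilt [ 1.0e-04  4.7e-03 -1.0e+00] w 35.96 F [ 0.1 -0.1 -4.2] v 0.034
tool delta [34.12 12.73 -6.57]
```

Emit:
send_rows(rows=[[-12,1,-1,0],[-12,1,-1,0],[-12,1,-1,0],[-12,1,-1,0],[-12,1,-1,0],[-12,1,-1,0],[-12,1,0,0],[-6,1,0,0],[-3,0,0,0],[0,0,0,0]])

```text
t: 13.78
ee_pos: [556.1, 8.0, 320.4]
orientation: [-0.892, 1.359, 0.877]
ft_force: [-0.6, -1.3, -3.7]
width: 36.1
```

```bash
python3 st.py 547 10.5 165
```

```text
t 13.7833 pos [556.05   7.99 320.36] yaw 65.41 tilt [ 0.0236  0.0044 -0.9997] w 36.05 F [-0.6 -1.3 -3.7] v 0.025
tool delta [155.11  12.32  -3.63]
```

Emit:
send_rows(rows=[[41,0,0,0],[41,0,0,0],[35,0,0,0],[0,0,0,0],[0,0,0,0]])

```text
t: 14.2
ee_pos: [562.8, 8.4, 205.8]
orientation: [-0.896, 1.35, 0.871]
ft_force: [-0.1, -1.1, -3.2]
width: 35.5
```

```bash
python3 st.py 547 10.5 165
```

```text
t 14.2 pos [562.79   8.45 205.83] yaw 65.43 tilt [ 0.0348  0.0042 -0.9994] w 35.5 F [-0.1 -1.1 -3.2] v 0.043
tool delta [40.27 16.42 -5.45]
```

Emit:
send_rows(rows=[[4,4,-1,0],[4,4,-1,0],[4,3,-1,0],[4,2,0,0],[4,1,0,0],[4,0,0,0],[0,0,0,0],[0,0,0,0]])

```text
t: 14.87
ee_pos: [552.2, 12.1, 187.1]
orientation: [-0.899, 1.341, 0.865]
ft_force: [0.1, -0.3, -4.2]
width: 35.7
```

```bash
python3 st.py 547 10.5 145;python3 -c "
from h import *
d=grab('wrist','w5');crop(d,260,120,380,210,6,'w5c')
d=grab('side','s5');crop(d,280,150,350,250,6,'s5c')"
```

```text
t 14.8667 pos [552.21  12.09 187.06] yaw 65.45 tilt [ 0.0453  0.0042 -0.999 ] w 35.71 F [ 0.1 -0.3 -4.2] v 0.006
tool delta [41.78  5.73 -4.56]
```

View pics/w5.png

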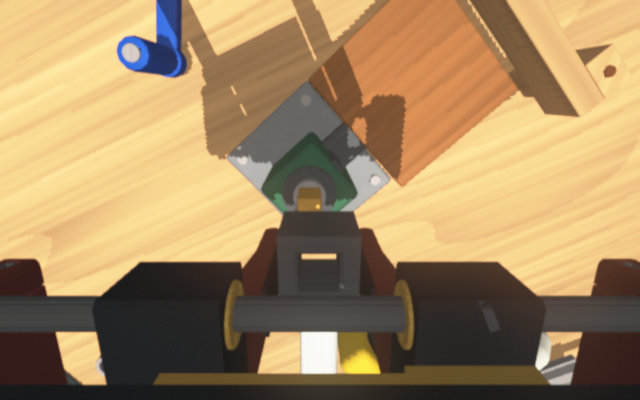

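View pics/s5c.png

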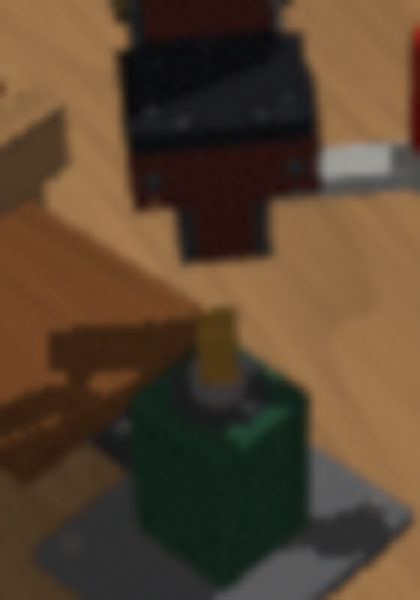

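Emit:
send_rows(rows=[[0,-4,0,0],[0,-4,0,0],[0,-4,0,0],[0,-4,0,0],[0,-4,0,0],[0,-4,0,0],[0,0,0,0],[0,0,0,0]])

```text
t: 15.63
ee_pos: [577.8, 0.5, 188.5]
orientation: [-0.9, 1.34, 0.864]
ft_force: [-0.2, -0.2, -4.5]
width: 35.6
```

```bash
python3 st.py 547 10.5 145
```

```text
t 15.6333 pos [5.7784e+02 5.2000e-01 1.8854e+02] yaw 65.42 tilt [ 0.0468  0.004  -0.9989] w 35.64 F [-0.2 -0.2 -4.5] v 0.012
tool delta [42.09 33.94 -4.75]
```

Emit:
send_rows(rows=[[0,15,-2,0],[0,15,-2,0],[0,0,0,0],[0,0,0,0]])

```text
t: 15.97
ee_pos: [548.5, 9.4, 187.0]
orientation: [-0.899, 1.34, 0.863]
ft_force: [0.2, -0.2, -2.9]
width: 35.8
```

```bash
python3 st.py 547 10.5 145
```

```text
t 15.9667 pos [548.48   9.37 186.97] yaw 65.39 tilt [ 0.047   0.004  -0.9989] w 35.76 F [ 0.2 -0.2 -2.9] v 0.026
tool delta [41.86  3.54 -0.56]
```

Emit:
send_rows(rows=[[-35,0,0,0],[-35,0,0,0],[-35,0,0,0],[0,0,0,0],[0,0,0,0]])

```text
t: 16.38
ee_pos: [544.3, 8.6, 294.8]
orientation: [-0.899, 1.343, 0.865]
ft_force: [-0.5, -0.4, -4.3]
width: 35.8
```

```bash
python3 st.py 547 10.5 145
```

```text
t 16.3833 pos [544.26   8.56 294.82] yaw 65.41 tilt [ 0.0438  0.0038 -0.999 ] w 35.76 F [-0.5 -0.4 -4.3] v 0.066
tool delta [149.8    4.04  -0.35]
```

Emit:
send_rows(rows=[[12,0,0,0],[12,0,0,0],[12,0,0,0],[12,0,0,0],[12,0,0,0],[12,0,0,0],[12,0,0,0],[0,0,0,0],[0,0,0,0]])

```text
t: 17.13
ee_pos: [547.2, 8.1, 198.8]
orientation: [-0.896, 1.349, 0.869]
ft_force: [0.1, 0.6, -4.7]
width: 36.1
```

```bash
python3 st.py 547 10.5 145
```

```text
t 17.1333 pos [547.23   8.11 198.79] yaw 65.39 tilt [ 0.0369  0.0036 -0.9993] w 36.11 F [ 0.1  0.6 -4.7] v 0.036
tool delta [53.76  2.92  1.08]
```

Emit:
send_rows(rows=[[-38,0,0,0],[-38,0,0,0],[-38,0,0,0],[0,0,0,0],[12,0,0,0],[12,0,0,0],[12,0,0,0],[12,0,0,0],[12,0,0,0],[12,0,0,0]])

```text
t: 17.97
ee_pos: [543.6, 7.7, 236.0]
orientation: [-0.895, 1.353, 0.871]
ft_force: [0.1, 0.3, -4.2]
width: 35.7
```

Emit:
send_rows(rows=[[12,0,0,0],[12,0,0,0],[12,0,0,0],[0,0,0,0],[0,0,0,0]])

```text
t: 18.38
ee_pos: [537.1, 7.7, 185.5]
orientation: [-0.889, 1.368, 0.881]
ft_force: [0.7, -0.1, -4.3]
width: 35.9
```

```bash
python3 st.py 547 10.5 145
```

```text
t 18.3833 pos [537.09   7.73 185.46] yaw 65.36 tilt [ 0.0149  0.0037 -0.9999] w 35.93 F [ 0.7 -0.1 -4.3] v 0.038
tool delta [40.61 -7.37  6.26]
```

Emit:
send_rows(rows=[[10,-5,4,0],[8,-2,2,0],[0,0,0,0],[0,0,0,0]])

```text
t: 18.72
ee_pos: [545.4, 10.4, 165.6]
orientation: [-0.888, 1.37, 0.882]
ft_force: [-0.1, -0.3, -3.6]
width: 35.5
```

```bash
python3 st.py 547 10.5 145
```

```text
t 18.7167 pos [545.44  10.41 165.58] yaw 65.36 tilt [ 0.0127  0.0037 -0.9999] w 35.5 F [-0.1 -0.3 -3.6] v 0.012
tool delta [20.6  -1.17  0.55]
```

Emit:
send_rows(rows=[[6,-1.5,0,0],[5,0,0,0],[0,0,0,0]])

```text
t: 18.97
ee_pos: [547.5, 9.7, 154.9]
orientation: [-0.889, 1.368, 0.881]
ft_force: [-1.0, -1.7, -4.3]
width: 35.6
```

```bash
python3 st.py 547.1 9.4 145;python3 -c "
from h import *
d=grab('wrist','w6');crop(d,260,180,380,300,6,'w6c')
d=grab('side','s6');crop(d,280,150,350,250,6,'s6c')"
```

```text
t 18.9667 pos [547.53   9.71 154.92] yaw 65.37 tilt [ 0.0148  0.0036 -0.9999] w 35.63 F [-1.  -1.7 -4.3] v 0.01
tool delta [ 9.91  0.37 -0.55]
```

View pics/w6c.png

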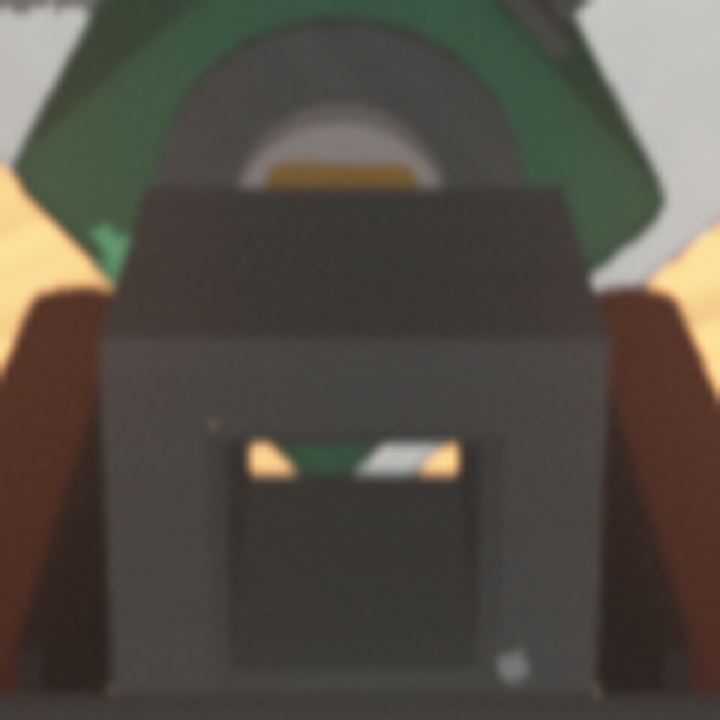

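View pics/s6c.png

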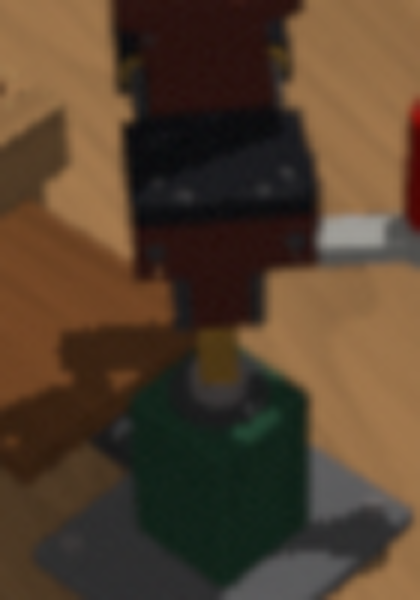

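Run:
```python
from h import *
d=load('w6');o=ctrl.get_obs();M=R.from_rotvec(o['orientation']).as_matrix()
f=lambda u,v,h:(pxh(d,260+(u+.5)/6-.5,180+(v+.5)/6-.5,h)-o['ee_pos'])
z=np.r_[M[:2,2]/np.hypot(*M[:2,2]),0];y=np.r_[-z[1],z[0],0]
for n,a in dict(sl=(264,176,112),sr=(418,176,112),cl=(243,186,108),cr=(440,186,108),hl=(147,188,148.2),hr=(570,188,148.2),tl=(100,340,182),tr=(608,340,182)).items():
    p=f(*a);print(n,'z',(p@z).round(2),'y',(p@y).round(2))
```

```text
sl z -8.46 y 8.33
sr z 7.67 y 8.29
cl z -10.87 y 5.96
cr z 10.2 y 5.91
hl z -17.2 y 18.59
hr z 19.3 y 18.5
tl z -17.49 y 18.18
tr z 18.23 y 18.07
```

Emit:
send_rows(rows=[[4,0,-0.8,0],[0,0,0,0],[0,0,0,0]])

```text
t: 19.32
ee_pos: [547.9, 8.8, 151.9]
orientation: [-0.89, 1.366, 0.88]
ft_force: [-0.1, -0.8, -3.9]
width: 35.8
```

```bash
python3 st.py 547.1 9.4 145
```

```text
t 19.3167 pos [547.94   8.82 151.9 ] yaw 65.36 tilt [ 0.0168  0.0036 -0.9999] w 35.83 F [-0.1 -0.8 -3.9] v 0.007
tool delta [6.89 1.1  0.1 ]
```

Emit:
send_rows(rows=[[3,0.5,0,0],[2,0,0,0],[0,0,0,0]])

```text
t: 19.57
ee_pos: [547.7, 9.1, 146.7]
orientation: [-0.89, 1.366, 0.879]
ft_force: [-0.8, 0.4, -3.7]
width: 35.6
```

```bash
python3 st.py 547.1 9.4 145
```

```text
t 19.5667 pos [547.68   9.07 146.74] yaw 65.36 tilt [ 0.0174  0.0036 -0.9998] w 35.56 F [-0.8  0.4 -3.7] v 0.004
tool delta [1.73 0.69 0.04]
```

Emit:
send_rows(rows=[[2,0,0,0],[1,0,0,0],[0,0,0,0]])

```text
t: 19.82
ee_pos: [547.7, 9.1, 143.3]
orientation: [-0.89, 1.366, 0.88]
ft_force: [-0.3, -0.5, -3.6]
width: 35.6
```

```bash
python3 st.py 547.1 9.4 145
```

```text
t 19.8167 pos [547.69   9.12 143.33] yaw 65.36 tilt [ 0.0173  0.0036 -0.9998] w 35.61 F [-0.3 -0.5 -3.6] v 0.001
tool delta [-1.68  0.63  0.03]
```

Emit:
send_rows(rows=[[1.5,0,0,0],[1,0,0,0],[0,0,0,0]])

```text
t: 20.07
ee_pos: [547.8, 9.1, 140.5]
orientation: [-0.89, 1.366, 0.88]
ft_force: [-0.2, -0.0, -4.1]
width: 36.1
```

Emit:
send_rows(rows=[[1.5,0,0,0],[1,0,0,0],[0,0,0,0]])

```text
t: 20.32
ee_pos: [547.9, 9.1, 137.8]
orientation: [-0.89, 1.366, 0.879]
ft_force: [0.6, -0.1, -4.4]
width: 35.9
```

Emit:
send_rows(rows=[[2,0,0,0],[2,0,0,0],[0,0,0,0]])

```text
t: 20.57
ee_pos: [548.0, 9.2, 133.5]
orientation: [-0.89, 1.365, 0.879]
ft_force: [-0.2, 0.3, -4.4]
width: 35.8
```

Emit:
send_rows(rows=[[2,0,0,0],[2,0,0,0],[0,0,0,0]])

```text
t: 20.82
ee_pos: [548.0, 9.2, 128.9]
orientation: [-0.89, 1.366, 0.88]
ft_force: [-0.3, -0.0, -4.0]
width: 35.6
```

Emit:
send_rows(rows=[[2,0,0,0],[2,0,0,0],[0,0,0,0]])

```text
t: 21.07
ee_pos: [548.0, 9.2, 124.5]
orientation: [-0.89, 1.366, 0.88]
ft_force: [-0.4, -0.0, -3.8]
width: 35.9
```

Emit:
send_rows(rows=[[1.5,0,0,0],[1.5,0,0,0],[0,0,0,0]])

```text
t: 21.32
ee_pos: [548.0, 9.3, 121.1]
orientation: [-0.89, 1.366, 0.88]
ft_force: [0.2, -0.2, -4.2]
width: 35.8
```

Emit:
send_rows(rows=[[1.5,0,0,0],[1.5,0,0,0],[0,0,0,0]])

```text
t: 21.57
ee_pos: [548.0, 9.3, 117.8]
orientation: [-0.89, 1.366, 0.88]
ft_force: [0.3, 0.2, -5.0]
width: 35.9
```

Emit:
send_rows(rows=[[1,0,0,0],[0.5,0,0,0],[0,0,0,0]])

```text
t: 21.82
ee_pos: [548.1, 9.3, 116.1]
orientation: [-0.89, 1.366, 0.88]
ft_force: [0.4, -0.7, -4.1]
width: 35.7
```

```bash
python3 st.py 547.1 9.4 114.7;python3 -c "
from h import *
d=grab('side','s7');crop(d,270,130,370,250,6,'s7c')"
```

```text
t 21.8167 pos [548.1    9.29 116.08] yaw 65.36 tilt [ 0.0168  0.0037 -0.9999] w 35.69 F [ 0.4 -0.7 -4.1] v 0.002
tool delta [ 1.36  0.97 -0.33]
```

View pics/s7c.png

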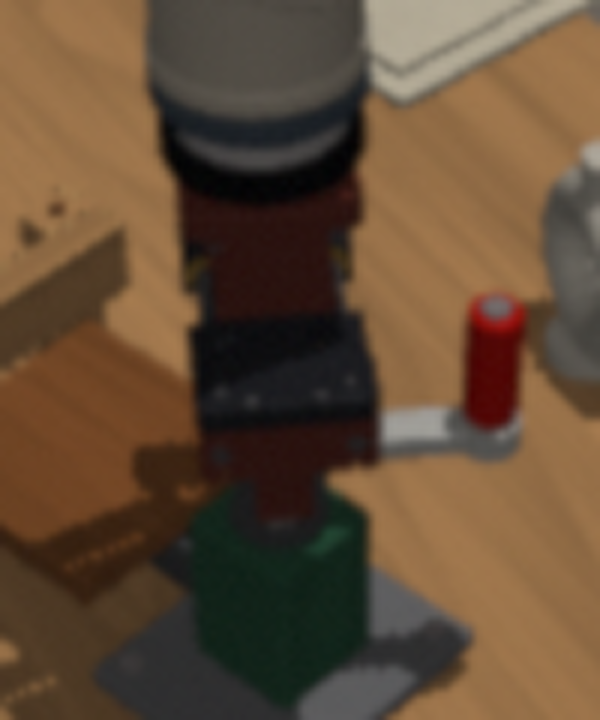

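The crank is on the shaft, with the hub just above the collar and the grip top at crop (497,305). I'll ease it down the last millimetre, then release.

Emit:
send_rows(rows=[[0.6,0,0,0],[0.5,0,0,0],[0,0,0,0]])

```text
t: 22.12
ee_pos: [548.1, 9.3, 115.0]
orientation: [-0.89, 1.366, 0.88]
ft_force: [0.0, 0.2, -4.5]
width: 35.9
```

Emit:
send_rows(rows=[[0.3,0,0,0],[0,0,0,0],[0,0,0,0]])

```text
t: 22.37
ee_pos: [548.1, 9.3, 114.8]
orientation: [-0.89, 1.366, 0.88]
ft_force: [-0.5, -0.2, -3.7]
width: 35.7
```

Releasing; it's within about a millimetre of the collar and will drop on.

Emit:
send_rows(rows=[[0,0,0,0],[0,0,0,0],[0,0,0,0],[0,0,0,0],[0,0,0,0],[0,0,0,0],[0,0,0,0],[0,0,0,0]], fingers=0.7)

```text
t: 23.03
ee_pos: [551.2, 9.2, 117.2]
orientation: [-0.892, 1.36, 0.876]
ft_force: [-0.3, 0.8, -0.2]
width: 61.4
```

```bash
python3 st.py 547.1 9.4 114.7;python3 -c "
from h import *
d=grab('side','s8');crop(d,250,130,370,250,6,'s8c');d=grab('wrist','w8')
"
```

```text
t 23.0333 pos [551.19   9.22 117.17] yaw 65.37 tilt [ 0.0236  0.0035 -0.9997] w 61.38 F [-0.3  0.8 -0.2] v 0.001
tool delta [ 2.38  3.84 -1.57]
```

View pics/s8c.png

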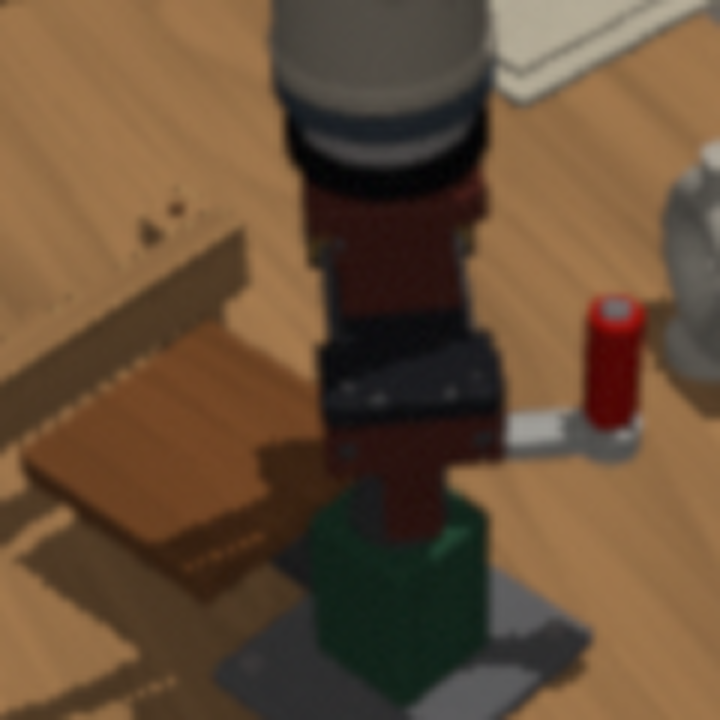

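View pics/w8.png

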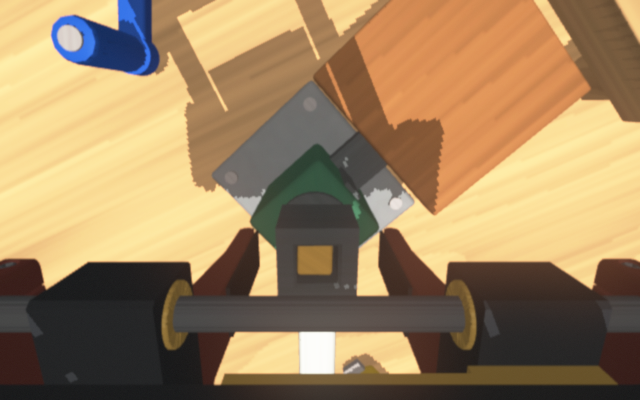

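Emit:
send_rows(rows=[[-10,0,0,0],[-20,0,0,0],[-25,0,0,0],[-25,0,0,0],[-20,0,0,0],[-8,0,0,0],[0,0,0,0],[0,0,0,0]], fingers=0.75)

```text
t: 23.8
ee_pos: [547.4, 8.8, 232.1]
orientation: [-0.891, 1.362, 0.877]
ft_force: [-0.3, -0.4, -0.2]
width: 65.8
```

```bash
python3 st.py 624.5 -25.5 159;python3 -c "
from h import *
d=grab('wrist','w9');d=grab('side','s9');crop(d,220,130,370,250,5,'s9c')
"
```

```text
t 23.8 pos [547.35   8.81 232.13] yaw 65.36 tilt [ 0.0216  0.0035 -0.9998] w 65.77 F [-0.3 -0.4 -0.2] v 0.014
tool delta [ 7.466e+01 -8.309e+01  8.000e-02]
```

View pics/w9.png

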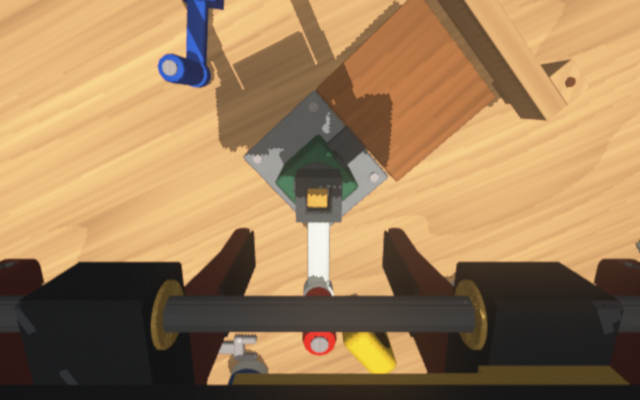

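View pics/s9c.png

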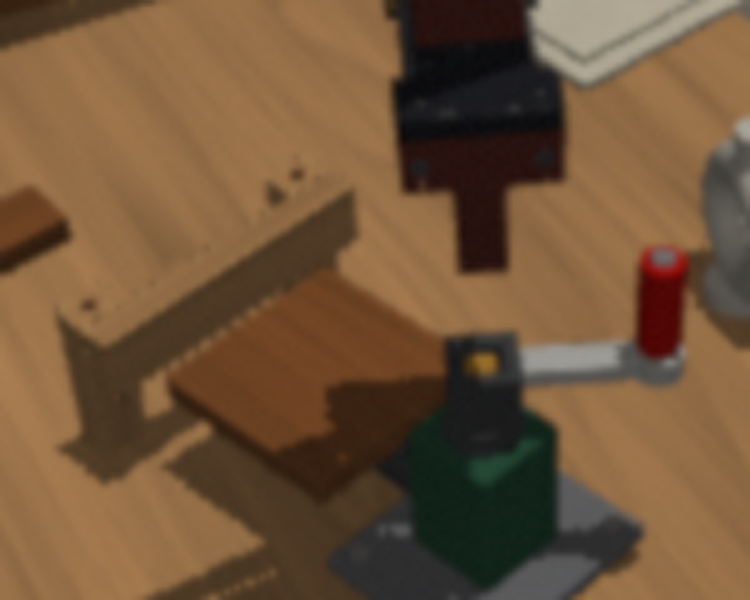

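Run:
```python
from h import *
w=load('w9');s=load('s9');W=cloud(w);S=cloud(s)
print('hub top wrist',W[210:219,300:336,2].mean(),W[192:196,310:325,2].mean())
print('grip top w',[W[v,u].round(1).tolist() for v,u in((344,319),(346,318))])
print('grip top s',[S[v,u].round(1).tolist() for v,u in((181,352),(182,353))])
b=W[100:150,390:440,2];r=[W[v,u,2] for v,u in((20,470),(40,485),(60,500),(80,515),(95,528))];print('board',np.median(b),b.std(),'rail',r)
# planes from side view
bs=S[195:215,265:290];print('side board',np.median(bs[...,2]))
m=np.zeros((400,640),bool)
cv=[(232,194),(240,196),(250,190),(260,184),(270,178),(280,172),(287,168)]
print('side rail',[S[v,u].round(1).tolist() for u,v in cv])
print('grip px ray', pxh(w,319,344,198))
```

```text
hub top wrist 140.8563274932447 137.4535687583819
grip top w [[625.8, -25.5, 198.0], [626.6, -26.7, 198.5]]
grip top s [[622.9, -28.3, 199.4], [624.1, -30.9, 197.7]]
board 65.18546265754946 23.17659830646597 rail [np.float64(84.95875728313962), np.float64(87.04835031304714), np.float64(392.34165395387953), np.float64(89.2762499685955), np.float64(93.49999902289073)]
side board 64.90579415867188
side rail [[394.9, 193.3, 91.4], [409.1, 170.8, 95.3], [441.3, 181.2, 93.6], [473.3, 187.7, 95.5], [505.5, 192.7, 99.0], [540.5, 203.1, 98.0], [565.6, 210.5, 96.7]]
grip px ray [625.81955013 -25.54560227 198.        ]
```

Emit:
send_rows(rows=[[0,-20,0,0],[0,-25,0,0],[0,-22,0,0],[0,-10,0,0],[0,0,0,0],[0,0,0,0]])

```text
t: 24.4
ee_pos: [613.9, -23.8, 223.2]
orientation: [-0.885, 1.376, 0.888]
ft_force: [-1.7, -0.3, -0.6]
width: 66.1
```

```bash
python3 st.py 625.2 -25.5 159
```

```text
t 24.4 pos [613.88 -23.76 223.15] yaw 65.4 tilt [ 0.0043  0.0046 -1.    ] w 66.09 F [-1.7 -0.3 -0.6] v 0.025
tool delta [ 64.19 -10.89   2.75]
```

Emit:
send_rows(rows=[[0,-9,2,0],[15,-1,0,0],[20,0,0,0],[15,0,0,0],[8,0,0,0],[0,0,0,0],[0,0,0,0]])

```text
t: 24.98
ee_pos: [621.5, -23.7, 162.1]
orientation: [-0.885, 1.378, 0.892]
ft_force: [-0.3, 0.4, 0.2]
width: 65.8
```

```bash
python3 st.py 625.2 -25.5 159
```

```text
t 24.9833 pos [621.49 -23.68 162.15] yaw 65.5 tilt [ 6.0e-04  5.3e-03 -1.0e+00] w 65.75 F [-0.3  0.4  0.2] v 0.01
tool delta [ 3.14 -4.14 -0.14]
```

Emit:
send_rows(rows=[[2,-4,0,0],[0,0,0,0]])

```text
t: 25.15
ee_pos: [625.8, -25.1, 161.3]
orientation: [-0.886, 1.377, 0.891]
ft_force: [-0.6, 0.5, 0.4]
width: 65.9
```

Emit:
send_rows(rows=[[0,0,0,0],[0,0,0,0],[0,0,0,0],[0,0,0,0],[0,0,0,0],[0,0,0,0],[0,0,0,0],[0,0,0,0],[0,0,0,0]], fingers=0)

```text
t: 25.9
ee_pos: [627.6, -25.4, 164.5]
orientation: [-0.887, 1.373, 0.888]
ft_force: [-0.4, -0.3, 0.0]
width: 23.2
```

```bash
python3 st.py 625.2 -25.5 159
```

```text
t 25.9 pos [627.59 -25.39 164.47] yaw 65.51 tilt [ 0.0068  0.0049 -1.    ] w 23.2 F [-0.4 -0.3  0. ] v 0.001
tool delta [ 5.46  2.15 -1.13]
```

Emit:
send_rows(rows=[[0,0.2,-6,0],[0,0.6,-6,0],[0,1.1,-5.9,0],[0,1.5,-5.8,0],[0,0,0,0]])

```text
t: 26.32
ee_pos: [613.7, -46.5, 164.4]
orientation: [-0.886, 1.371, 0.889]
ft_force: [-0.2, 1.9, 0.0]
width: 23.5
```

```bash
cat > an.py <<'E'
from h import *
o=ctrl.get_obs();M=R.from_rotvec(o['orientation']).as_matrix()
C=np.array([547.2,9.6]);e=o['ee_pos'][:2]+M[:2,0]*-19/1-C
a=np.degrees(np.arctan2(e[1],e[0]));zy=np.degrees(np.arctan2(M[1,2],M[0,2]))
print('t',round(o['t'],2),'ang',a.round(2),'theta',((zy-90-a)%360).round(2),'r',np.hypot(*e).round(2),'z',o['ee_pos'][2].round(2),'yaw',zy.round(2),'tilt',M[:2,0].round(4),'F',o['ft_force'].round(1),'m',o['moment'].round(2),'w',round(o['width'],1),'q6',o['qpos'][5].round(2))
E
python3 an.py
```

```text
t 26.32 ang -40.28 theta 15.78 r 87.03 z 164.41 yaw 65.5 tilt [0.0078 0.0067] F [-0.2  1.9  0. ] m [ 0.62 -0.07 -0.02] w 23.5 q6 -1.25
```

Emit:
send_rows(rows=[[0,2.5,-7.6,0],[0,3.3,-7.3,0],[0,3.9,-7,0],[0,4.6,-6.6,0],[0,5.2,-6.1,0],[0,5.7,-5.6,0],[0,6.2,-5,0],[0,6.7,-4.4,0]])

```text
t: 26.98
ee_pos: [556.5, -76.8, 164.4]
orientation: [-0.884, 1.364, 0.886]
ft_force: [3.6, 6.3, -0.4]
width: 23.2
```

```bash
sed -i 's/\*-19\/1-C/*-19+2.1*M[:2,1]-C/' an.py
cat >> an.py <<'E'
import sys
d=float(sys.argv[1]) if len(sys.argv)>1 else 8
th=(zy-90-a)
print([[round(d*np.sin(t),1),round(-d*np.cos(t),1)] for t in np.radians(th)+d/85*(np.arange(10)+.5)])
E
python3 an.py 8
```

```text
t 26.98 ang -85.23 theta 60.62 r 86.01 z 164.36 yaw 65.39 tilt [0.0144 0.0101] F [ 3.6  6.3 -0.4] m [ 1.2  -0.66  0.05] w 23.2 q6 -1.32
[[np.float64(7.1), np.float64(-3.6)], [np.float64(7.5), np.float64(-2.9)], [np.float64(7.7), np.float64(-2.2)], [np.float64(7.9), np.float64(-1.5)], [np.float64(8.0), np.float64(-0.7)], [np.float64(8.0), np.float64(0.0)], [np.float64(8.0), np.float64(0.8)], [np.float64(7.9), np.float64(1.5)], [np.float64(7.7), np.float64(2.3)], [np.float64(7.4), np.float64(3.0)]]
```

Emit:
send_rows(rows=[[0,7.2,-3.5,0],[0,7.5,-2.9,0],[0,7.7,-2.2,0],[0,7.9,-1.5,0],[0,8,-0.7,0],[0,8,0,0],[0,8,0.8,0],[0,7.9,1.5,0],[0,7.7,2.3,0],[0,7.4,3,0]])

```text
t: 27.82
ee_pos: [484.4, -48.9, 164.6]
orientation: [-0.891, 1.349, 0.871]
ft_force: [7.9, 1.9, -5.3]
width: 23.5
```

```bash
python3 an.py 8
```

```text
t 27.82 ang -138.52 theta 113.79 r 87.2 z 164.59 yaw 65.27 tilt [0.035  0.0078] F [ 7.9  1.9 -5.3] m [ 0.02 -0.98 -0.01] w 23.5 q6 -1.28
[[np.float64(7.2), np.float64(3.6)], [np.float64(6.8), np.float64(4.2)], [np.float64(6.4), np.float64(4.8)], [np.float64(5.9), np.float64(5.4)], [np.float64(5.3), np.float64(6.0)], [np.float64(4.8), np.float64(6.4)], [np.float64(4.1), np.float64(6.8)], [np.float64(3.5), np.float64(7.2)], [np.float64(2.8), np.float64(7.5)], [np.float64(2.1), np.float64(7.7)]]
```

Emit:
send_rows(rows=[[0.3,7.2,3.7,0],[0.2,6.8,4.3,0],[0.1,6.4,4.9,0],[0,5.9,5.4,0],[0,5.3,6,0],[0,4.8,6.5,0],[0,4.1,6.9,0],[0,3.5,7.2,0],[0,2.8,7.5,0],[0,2.1,7.7,0]])

```text
t: 28.65
ee_pos: [463.1, 19.6, 164.0]
orientation: [-0.911, 1.347, 0.858]
ft_force: [2.6, -3.3, -1.0]
width: 23.7
```

```bash
python3 an.py 8
```

```text
t 28.65 ang 172.74 theta 162.8 r 87.58 z 163.96 yaw 65.54 tilt [ 0.0453 -0.0091] F [ 2.6 -3.3 -1. ] m [-0.77  0.   -0.05] w 23.7 q6 -1.11
[[np.float64(2.0), np.float64(7.7)], [np.float64(1.3), np.float64(7.9)], [np.float64(0.5), np.float64(8.0)], [np.float64(-0.2), np.float64(8.0)], [np.float64(-1.0), np.float64(7.9)], [np.float64(-1.7), np.float64(7.8)], [np.float64(-2.5), np.float64(7.6)], [np.float64(-3.2), np.float64(7.4)], [np.float64(-3.8), np.float64(7.0)], [np.float64(-4.5), np.float64(6.6)]]
```

Emit:
send_rows(rows=[[0,2.2,7.7,0],[0,1.5,7.9,0],[0,0.7,8,0],[0,0,8,0],[0,-0.8,7.9,0],[0,-1.5,7.8,0],[0,-2.4,7.6,0],[0,-3.1,7.4,0],[0,-3.7,7,0],[0,-4.4,6.6,0]])

```text
t: 29.48
ee_pos: [506.4, 84.1, 163.2]
orientation: [-0.929, 1.355, 0.856]
ft_force: [1.8, -8.4, 0.6]
width: 23.4
```

```bash
python3 an.py 8;python3 -c "
from h import *
d=grab('side','s10');crop(d,200,110,370,250,4.5,'s10c')
"
```

```text
t 29.48 ang 119.88 theta 216.13 r 87.41 z 163.22 yaw 66.02 tilt [ 0.0438 -0.025 ] F [ 1.8 -8.4  0.6] m [-1.68  0.16 -0.05] w 23.4 q6 -0.96
[[np.float64(-5.0), np.float64(6.2)], [np.float64(-5.6), np.float64(5.7)], [np.float64(-6.1), np.float64(5.2)], [np.float64(-6.6), np.float64(4.6)], [np.float64(-7.0), np.float64(4.0)], [np.float64(-7.3), np.float64(3.3)], [np.float64(-7.6), np.float64(2.6)], [np.float64(-7.8), np.float64(1.9)], [np.float64(-7.9), np.float64(1.1)], [np.float64(-8.0), np.float64(0.4)]]
```

View pics/s10c.png

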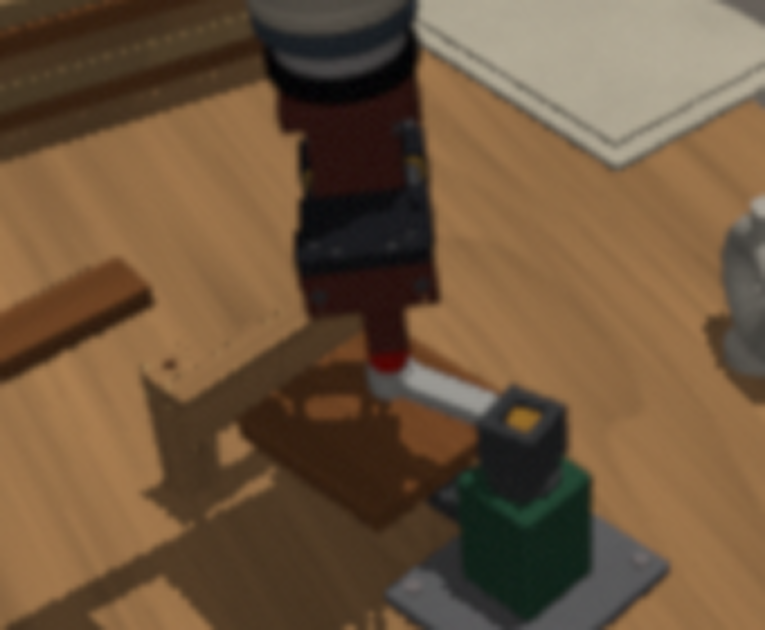

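The crank is still seated (hub at (522,440)), the grip is held at (388,365), and the board is rising. Continuing.

Emit:
send_rows(rows=[[0,-4.9,6.3,0],[0,-5.5,5.8,0],[0,-6,5.3,0],[0,-6.5,4.7,0],[0,-6.9,4.1,0],[0,-7.2,3.4,0],[0,-7.5,2.7,0],[0,-7.7,2,0],[0,-7.9,1.2,0],[0,-8,0.5,0]])

```text
t: 30.37
ee_pos: [576.0, 90.0, 163.1]
orientation: [-0.931, 1.382, 0.868]
ft_force: [-4.2, -0.2, 2.8]
width: 23.6
```

```bash
python3 an.py 8
```

```text
t 30.37 ang 72.04 theta 264.21 r 86.07 z 163.14 yaw 66.24 tilt [ 0.0167 -0.0349] F [-4.2 -0.2  2.8] m [ 0.09  0.95 -0.05] w 23.6 q6 -0.97
[[np.float64(-8.0), np.float64(0.4)], [np.float64(-8.0), np.float64(-0.3)], [np.float64(-7.9), np.float64(-1.1)], [np.float64(-7.8), np.float64(-1.8)], [np.float64(-7.6), np.float64(-2.5)], [np.float64(-7.3), np.float64(-3.2)], [np.float64(-7.0), np.float64(-3.9)], [np.float64(-6.6), np.float64(-4.5)], [np.float64(-6.1), np.float64(-5.1)], [np.float64(-5.6), np.float64(-5.7)]]
```

Emit:
send_rows(rows=[[0,-8,0.4,0],[0,-8,-0.3,0],[0,-7.9,-1.1,0],[0,-7.8,-1.8,0],[0,-7.6,-2.5,0],[0,-7.3,-3.2,0],[0,-7,-3.9,0],[0,-6.6,-4.5,0],[0,-6.1,-5.1,0],[0,-5.6,-5.7,0]])

```text
t: 31.2
ee_pos: [631.8, 31.3, 162.9]
orientation: [-0.923, 1.394, 0.876]
ft_force: [-6.3, 1.5, 2.5]
width: 23.1
```

```bash
python3 an.py 8
```

```text
t 31.2 ang 15.68 theta 320.46 r 85.78 z 162.88 yaw 66.13 tilt [ 0.0023 -0.0328] F [-6.3  1.5  2.5] m [ 0.62  1.34 -0.01] w 23.1 q6 -1.09
[[np.float64(-4.8), np.float64(-6.4)], [np.float64(-4.2), np.float64(-6.8)], [np.float64(-3.5), np.float64(-7.2)], [np.float64(-2.8), np.float64(-7.5)], [np.float64(-2.1), np.float64(-7.7)], [np.float64(-1.4), np.float64(-7.9)], [np.float64(-0.6), np.float64(-8.0)], [np.float64(0.1), np.float64(-8.0)], [np.float64(0.9), np.float64(-8.0)], [np.float64(1.6), np.float64(-7.8)]]
```

Emit:
send_rows(rows=[[0,-4.8,-6.4,0],[0,-4.2,-6.8,0],[0,-3.5,-7.2,0],[0,-2.8,-7.5,0],[0,-2.1,-7.7,0],[0,-1.4,-7.9,0],[0,-0.6,-8,0],[0,0.1,-8,0]])

```text
t: 31.87
ee_pos: [625.7, -30.2, 163.2]
orientation: [-0.905, 1.393, 0.883]
ft_force: [-4.9, 6.5, 2.8]
width: 23.5
```

```bash
python3 an.py 8;python3 -c "
from h import *
d=grab('side','s11');crop(d,200,110,370,250,4.5,'s11c')
S=cloud(d)
print('board',np.median(S[195:205,270:282,2]))
d=grab('top','t11');T=cloud(d);crop(d,235,160,360,270,6,'t11c');d0=load('top0');T0=cloud(d0)
print('top board',np.median(T[214:228,282:302,2]),np.median(T0[214:228,282:302,2]))
"
```

```text
t 31.87 ang -26.75 theta 2.52 r 85.85 z 163.17 yaw 65.77 tilt [-0.0038 -0.0183] F [-4.9  6.5  2.8] m [ 1.55  0.73 -0.04] w 23.5 q6 -1.19
[[np.float64(0.7), np.float64(-8.0)], [np.float64(1.5), np.float64(-7.9)], [np.float64(2.2), np.float64(-7.7)], [np.float64(2.9), np.float64(-7.4)], [np.float64(3.6), np.float64(-7.1)], [np.float64(4.3), np.float64(-6.8)], [np.float64(4.9), np.float64(-6.3)], [np.float64(5.5), np.float64(-5.9)], [np.float64(6.0), np.float64(-5.3)], [np.float64(6.5), np.float64(-4.7)]]
board 80.37092403642566
top board 80.93578702292666 66.11839728335246
```

View pics/s11c.png

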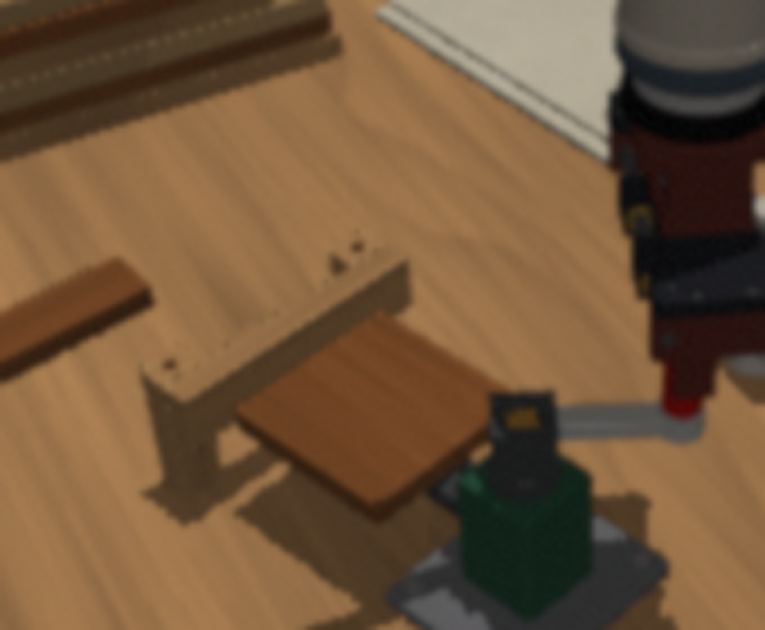

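View pics/t11c.png

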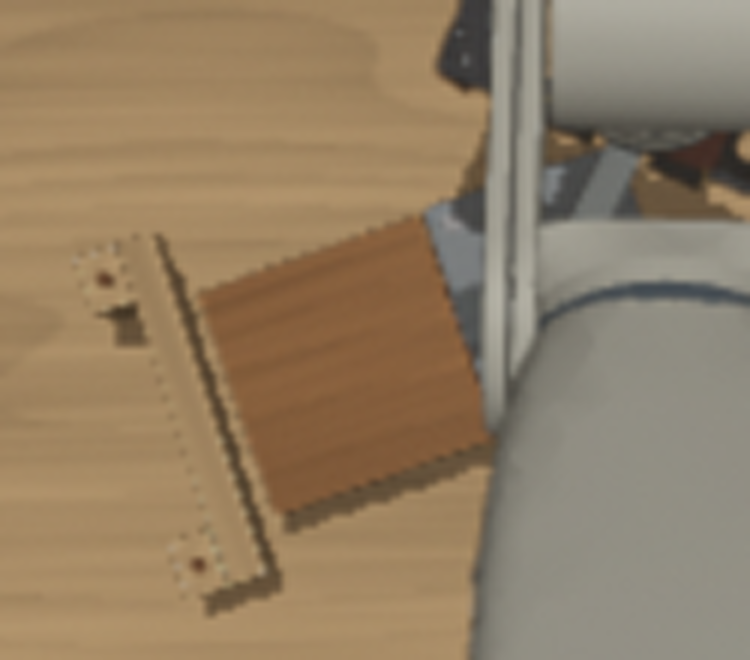

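```bash
cat > rail.py <<'E'
from h import *
import sys
def rail(tag):
    d=load(tag);P=cloud(d).reshape(-1,3)
    # rail axis: front edge from (577.2,213.6) to (406.9,157.3)
    a=np.array([577.2,213.6]);b=np.array([406.9,157.3]);u=(b-a)/np.linalg.norm(b-a);n=np.array([u[1],-u[0]])
    if n[1]<0:n=-n
    q=P[:,:2]-a;s=q@u;t=q@n
    m=(s>5)&(s<172)&(t>3)&(t<15)&(P[:,2]>75)&(P[:,2]<115)
    mb=(s>30)&(s<120)&(t>-110)&(t<-30)&(P[:,2]>55)&(P[:,2]<115)
    print(tag,'rail',m.sum(),np.median(P[m,2]).round(2),np.percentile(P[m,2],[25,75]).round(1),'board',mb.sum(),np.median(P[mb,2]).round(2),P[mb,2].std().round(2))
for t in sys.argv[1:]: rail(t)
E
python3 rail.py top0 t4 t11 side0 s9 s11 w1 w4 w5 w8 w9
```

```text
top0 rail 233 97.11 [95.2 98.9] board 740 65.99 3.03
t4 rail 230 97.23 [95.1 99.6] board 675 65.92 2.97
t11 rail 225 96.71 [94.6 99. ] board 755 81.08 3.0
side0 rail 197 95.52 [94.5 96.6] board 635 64.78 1.38
s9 rail 206 95.55 [94.4 96.7] board 630 64.85 1.36
s11 rail 194 95.4 [94.  96.3] board 637 80.31 1.36
w1 rail 2309 96.26 [95.7 96.7] board 8700 65.15 0.74
w4 rail 3170 96.28 [95.8 96.8] board 12614 65.2 0.7
w5 rail 2381 96.25 [95.8 96.7] board 10886 65.19 0.71
w8 rail 256 96.13 [95.7 96.6] board 19036 65.21 0.68
w9 rail 2137 96.25 [95.8 96.7] board 7985 65.18 0.74
```

Emit:
send_rows(rows=[[0,0.7,-8,0],[0,1.5,-7.9,0],[0,2.2,-7.7,0],[0,2.9,-7.4,0],[0,3.6,-7.1,0],[0,4.3,-6.8,0],[0,4.9,-6.3,0],[0,5.5,-5.9,0],[0,6,-5.3,0],[0,6.5,-4.7,0]])

```text
t: 32.8
ee_pos: [575.1, -72.8, 164.7]
orientation: [-0.896, 1.365, 0.873]
ft_force: [3.8, 1.8, -1.1]
width: 23.3
```

```bash
python3 an.py 8
```

```text
t 32.8 ang -72.6 theta 47.94 r 85.38 z 164.72 yaw 65.34 tilt [ 0.022  -0.0021] F [ 3.8  1.8 -1.1] m [ 0.25 -0.67  0.08] w 23.3 q6 -1.29
[[np.float64(6.2), np.float64(-5.1)], [np.float64(6.6), np.float64(-4.5)], [np.float64(7.0), np.float64(-3.8)], [np.float64(7.4), np.float64(-3.1)], [np.float64(7.6), np.float64(-2.4)], [np.float64(7.8), np.float64(-1.7)], [np.float64(7.9), np.float64(-1.0)], [np.float64(8.0), np.float64(-0.2)], [np.float64(8.0), np.float64(0.5)], [np.float64(7.9), np.float64(1.3)]]
```

Emit:
send_rows(rows=[[0,6.2,-5.1,0],[0,6.6,-4.5,0],[0,7,-3.8,0],[0,7.4,-3.1,0],[0,7.6,-2.4,0],[0,7.8,-1.7,0],[0,7.9,-1,0],[0,8,-0.2,0],[0,8,0.5,0],[0,7.9,1.3,0]])

```text
t: 33.63
ee_pos: [498.4, -61.4, 164.4]
orientation: [-0.901, 1.353, 0.862]
ft_force: [5.0, 0.8, -1.0]
width: 23.9
```

```bash
python3 an.py 8
```

```text
t 33.63 ang -126.29 theta 101.56 r 86.84 z 164.36 yaw 65.27 tilt [ 0.0372 -0.0046] F [ 5.   0.8 -1. ] m [ 0.25 -0.91 -0.02] w 23.9 q6 -1.29
[[np.float64(7.8), np.float64(2.0)], [np.float64(7.5), np.float64(2.7)], [np.float64(7.2), np.float64(3.4)], [np.float64(6.9), np.float64(4.1)], [np.float64(6.5), np.float64(4.7)], [np.float64(6.0), np.float64(5.3)], [np.float64(5.5), np.float64(5.8)], [np.float64(4.9), np.float64(6.3)], [np.float64(4.3), np.float64(6.7)], [np.float64(3.7), np.float64(7.1)]]
```

Emit:
send_rows(rows=[[0,7.8,2,0],[0,7.5,2.7,0],[0,7.2,3.4,0],[0,6.9,4.1,0],[0,6.5,4.7,0],[0,6,5.3,0],[0,5.5,5.8,0],[0,4.9,6.3,0],[0,4.3,6.7,0],[0,3.7,7.1,0]])

```text
t: 34.47
ee_pos: [462.4, 7.5, 164.1]
orientation: [-0.917, 1.347, 0.852]
ft_force: [7.0, -3.9, -4.4]
width: 23.2
```

```bash
python3 an.py 8
```

```text
t 34.47 ang -179.39 theta 154.94 r 87.65 z 164.05 yaw 65.55 tilt [ 0.0498 -0.0151] F [ 7.  -3.9 -4.4] m [-0.74 -0.92 -0.04] w 23.2 q6 -1.13
[[np.float64(3.0), np.float64(7.4)], [np.float64(2.3), np.float64(7.7)], [np.float64(1.6), np.float64(7.8)], [np.float64(0.9), np.float64(8.0)], [np.float64(0.1), np.float64(8.0)], [np.float64(-0.6), np.float64(8.0)], [np.float64(-1.4), np.float64(7.9)], [np.float64(-2.1), np.float64(7.7)], [np.float64(-2.8), np.float64(7.5)], [np.float64(-3.5), np.float64(7.2)]]
```

Emit:
send_rows(rows=[[0.2,3.1,7.4,0],[0,2.4,7.7,0],[0,1.7,7.8,0],[0,1,8,0],[0,0.2,8,0],[0,-0.5,8,0],[0,-1.3,7.9,0],[0,-2,7.7,0],[0,-2.7,7.5,0],[0,-3.4,7.2,0]])

```text
t: 35.3
ee_pos: [489.3, 71.1, 163.0]
orientation: [-0.942, 1.361, 0.85]
ft_force: [-1.4, -4.8, 4.2]
width: 23.6
```

```bash
python3 an.py 8
```

```text
t 35.3 ang 133.9 theta 202.28 r 87.48 z 163.0 yaw 66.19 tilt [ 0.0436 -0.0385] F [-1.4 -4.8  4.2] m [-0.64  0.32 -0.06] w 23.6 q6 -0.97
[[np.float64(-3.4), np.float64(7.3)], [np.float64(-4.0), np.float64(6.9)], [np.float64(-4.7), np.float64(6.5)], [np.float64(-5.3), np.float64(6.0)], [np.float64(-5.8), np.float64(5.5)], [np.float64(-6.3), np.float64(4.9)], [np.float64(-6.7), np.float64(4.3)], [np.float64(-7.1), np.float64(3.7)], [np.float64(-7.4), np.float64(3.0)], [np.float64(-7.7), np.float64(2.3)]]
```

Emit:
send_rows(rows=[[0,-3.4,7.3,0],[0,-4,6.9,0],[0,-4.7,6.5,0],[0,-5.3,6,0],[0,-5.8,5.5,0],[0,-6.3,4.9,0],[0,-6.7,4.3,0],[0,-7.1,3.7,0],[0,-7.4,3,0],[0,-7.7,2.3,0]])

```text
t: 36.13
ee_pos: [558.8, 93.8, 163.1]
orientation: [-0.943, 1.38, 0.858]
ft_force: [-3.6, -0.1, 2.8]
width: 23.7
```

```bash
python3 an.py 8
```

```text
t 36.13 ang 83.91 theta 252.4 r 86.36 z 163.1 yaw 66.31 tilt [ 0.0254 -0.045 ] F [-3.6 -0.1  2.8] m [ 0.18  0.86 -0.06] w 23.7 q6 -0.95
[[np.float64(-7.7), np.float64(2.1)], [np.float64(-7.9), np.float64(1.3)], [np.float64(-8.0), np.float64(0.6)], [np.float64(-8.0), np.float64(-0.2)], [np.float64(-7.9), np.float64(-0.9)], [np.float64(-7.8), np.float64(-1.7)], [np.float64(-7.6), np.float64(-2.4)], [np.float64(-7.4), np.float64(-3.1)], [np.float64(-7.0), np.float64(-3.8)], [np.float64(-6.7), np.float64(-4.4)]]
```

Emit:
send_rows(rows=[[0,-7.7,2.1,0],[0,-7.9,1.3,0],[0,-8,0.6,0],[0,-8,-0.2,0],[0,-7.9,-0.9,0],[0,-7.8,-1.7,0],[0,-7.6,-2.4,0],[0,-7.4,-3.1,0],[0,-7,-3.8,0],[0,-6.7,-4.4,0]])

```text
t: 36.97
ee_pos: [625.7, 47.2, 162.9]
orientation: [-0.937, 1.392, 0.864]
ft_force: [-6.6, 0.5, 1.9]
width: 23.6
```

```bash
python3 an.py 6;python3 -c "
from h import *
grab('side','s12');grab('wrist','w12');grab('top','t12')"; python3 rail.py s12 w12 t12
```

```text
t 36.97 ang 27.2 theta 309.03 r 85.9 z 162.88 yaw 66.24 tilt [ 0.0115 -0.0455] F [-6.6  0.5  1.9] m [ 0.45  1.37 -0.07] w 23.6 q6 -1.05
[[np.float64(-4.5), np.float64(-3.9)], [np.float64(-4.2), np.float64(-4.3)], [np.float64(-3.9), np.float64(-4.5)], [np.float64(-3.6), np.float64(-4.8)], [np.float64(-3.2), np.float64(-5.0)], [np.float64(-2.9), np.float64(-5.3)], [np.float64(-2.5), np.float64(-5.5)], [np.float64(-2.1), np.float64(-5.6)], [np.float64(-1.7), np.float64(-5.8)], [np.float64(-1.3), np.float64(-5.9)]]
s12 rail 192 95.7 [94.5 96.6] board 636 93.79 1.39
w12 rail 347 96.33 [95.8 96.7] board 12150 94.41 0.73
t12 rail 232 97.04 [95.  98.9] board 51 95.44 2.56
```

Emit:
send_rows(rows=[[0,-4.5,-3.9,0],[0,-4.2,-4.3,0],[0,-3.9,-4.5,0],[0,-3.6,-4.8,0],[0,-3.2,-5,0],[0,-2.9,-5.3,0],[0,-2.5,-5.5,0],[0,-2.1,-5.6,0],[0,0,0,0]])

```text
t: 37.87
ee_pos: [634.8, -0.1, 162.7]
orientation: [-0.923, 1.395, 0.87]
ft_force: [-4.5, 2.2, 3.6]
width: 23.7
```

```bash
python3 an.py 3;python3 -c "
from h import *
grab('side','s13');grab('wrist','w13')"; python3 rail.py s13 w13
```

```text
t 37.87 ang -5.46 theta 341.39 r 86.01 z 162.71 yaw 65.93 tilt [ 0.0041 -0.0353] F [-4.5  2.2  3.6] m [ 0.8   1.   -0.03] w 23.7 q6 -1.13
[[np.float64(-0.9), np.float64(-2.9)], [np.float64(-0.8), np.float64(-2.9)], [np.float64(-0.7), np.float64(-2.9)], [np.float64(-0.6), np.float64(-2.9)], [np.float64(-0.5), np.float64(-3.0)], [np.float64(-0.4), np.float64(-3.0)], [np.float64(-0.3), np.float64(-3.0)], [np.float64(-0.2), np.float64(-3.0)], [np.float64(-0.1), np.float64(-3.0)], [np.float64(0.0), np.float64(-3.0)]]
s13 rail 194 95.75 [94.8 96.8] board 644 95.34 1.29
  return _methods._mean(a, axis=axis, dtype=dtype,
  ret = ret.dtype.type(ret / rcount)
Traceback (most recent call last):
  File "rail.py", line 12, in <module>
    for t in sys.argv[1:]: rail(t)
                           ~~~~^^^
  File "rail.py", line 11, in rail
    print(tag,'rail',m.sum(),np.median(P[m,2]).round(2),np.percentile(P[m,2],[25,75]).round(1),'board',mb.sum(),np.median(P[mb,2]).round(2),P[mb,2].std().round(2))
                                                        ~~~~~~~~~~~~~^^^^^^^^^^^^^^^^
IndexError: index -1 is out of bounds for axis 0 with size 0
```

Emit:
send_rows(rows=[[0,-0.9,-2.9,0],[0,-0.8,-2.9,0],[0,-0.7,-2.9,0],[0,-0.6,-2.9,0],[0,0,0,0],[0,0,0,0]])

```text
t: 38.47
ee_pos: [633.4, -9.7, 162.7]
orientation: [-0.913, 1.394, 0.875]
ft_force: [-4.6, 3.5, 3.0]
width: 23.5
```

```bash
python3 an.py 3;python3 -c "
from h import *
grab('side','s14')"; python3 rail.py s14
```

```text
t 38.47 ang -12.03 theta 347.79 r 86.15 z 162.66 yaw 65.76 tilt [ 0.0014 -0.0266] F [-4.6  3.5  3. ] m [ 0.73  0.98 -0.01] w 23.5 q6 -1.15
[[np.float64(-0.6), np.float64(-2.9)], [np.float64(-0.5), np.float64(-3.0)], [np.float64(-0.4), np.float64(-3.0)], [np.float64(-0.3), np.float64(-3.0)], [np.float64(-0.2), np.float64(-3.0)], [np.float64(-0.1), np.float64(-3.0)], [np.float64(0.0), np.float64(-3.0)], [np.float64(0.2), np.float64(-3.0)], [np.float64(0.3), np.float64(-3.0)], [np.float64(0.4), np.float64(-3.0)]]
s14 rail 193 95.91 [94.5 96.7] board 639 95.58 1.36
```

Flush to about 0.3 mm. Releasing the grip and retreating.

Emit:
send_rows(rows=[[0,0,0,0],[0,0,0,0],[0,0,0,0],[0,0,0,0],[0,0,0,0],[0,0,0,0],[0,0,0,0]], fingers=0.7)

```text
t: 39.1
ee_pos: [639.3, -11.9, 163.5]
orientation: [-0.917, 1.385, 0.868]
ft_force: [-0.2, 0.8, -0.1]
width: 61.6
```

```bash
python3 st.py 632 -9 230
```

```text
t 39.1 pos [639.27 -11.87 163.51] yaw 65.73 tilt [ 0.012  -0.0277 -0.9995] w 61.57 F [-0.2  0.8 -0.1] v 0.005
tool delta [-66.63   6.32  -1.72]
```

Emit:
send_rows(rows=[[-10,0,0,0],[-20,0,0,0],[-25,0,0,0],[-25,0,0,0],[-20,0,0,0],[-10,0,0,0],[0,-10,-25,0],[0,-10,-25,0],[0,-5,-20,0],[0,0,0,0]])

```text
t: 39.93
ee_pos: [632.1, -83.4, 285.8]
orientation: [-0.922, 1.382, 0.869]
ft_force: [-0.2, 0.9, 0.6]
width: 61.4
```

```bash
python3 st.py;python3 -c "
from h import *
d=grab('side','s15');crop(d,200,110,380,250,4.3,'s15c');W=grab('wrist','w15');grab('top','t15')"; python3 rail.py s15 t15; python3 rail.py w15 2>&1|tail -1
```

```text
t 39.9333 pos [632.1  -83.42 285.81] yaw 65.99 tilt [ 0.0149 -0.0283 -0.9995] w 61.4 F [-0.2  0.9  0.6] v 0.028
s15 rail 201 95.52 [94.4 96.4] board 645 95.75 1.38
t15 rail 224 96.97 [94.8 98.9] board 772 96.67 2.87
IndexError: index -1 is out of bounds for axis 0 with size 0
```

View pics/s15c.png

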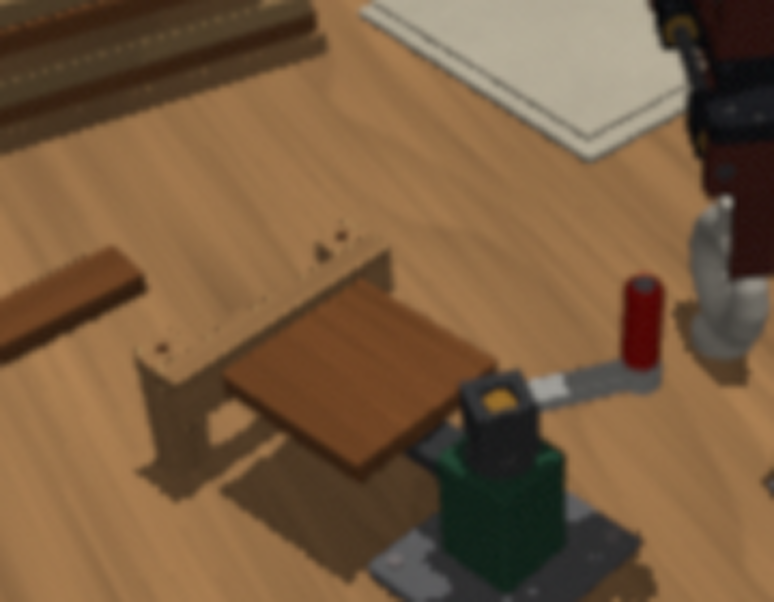

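View pics/t15.png

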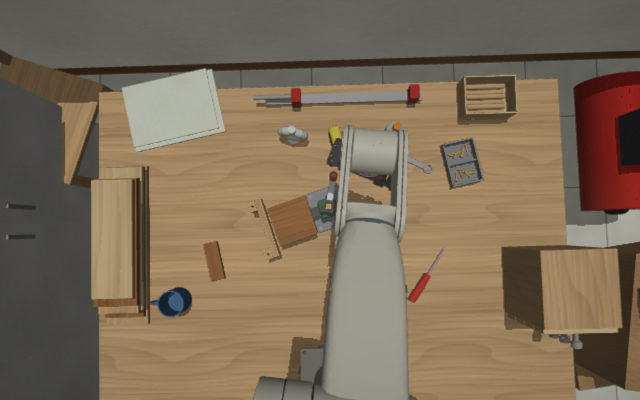

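The side crop shows the crank down on the shaft (hub (500,425), brass visible in the socket) and the board level with the rail. The top view shows the other items where they were, except that the arm hides the blue look-alike and part of the wrench. The tool is well clear, so I'm handing in.

```bash
python3 -c "
from h import *
print(ctrl.close_job())"
```

```text
the job is handed in; nothing more can be done
None
```

I fitted the crank onto the jack's shaft and wound it clockwise about two turns until the board was flush with the rail. I then let go, left the crank on the shaft, backed the arm away and handed the job in at about 40 s. The hand-in gives no verdict.

- **Seating:** the socket went down over the square without needing the quarter-turn search, and I felt no contact force on the way. With the crank released, its grip top measured 198 mm above the bench, as it should when fully seated. The hub top read about 141 mm against an expected 142 mm.
- **Flushness:** the last check from the side camera put the board 0.2 mm above the rail, and the top camera put it 0.3 mm below. Both are well inside ±2.5 mm. A last check from the wrist camera failed because the rail was out of its view.
- **Forces:** tool forces read between moves stayed at about 10 N or less throughout, and the robot was touching nothing at hand-in.
- **Other things:** in the last top view the bench items I could see were where they started. The arm hid the blue look-alike crank and part of the wrench, so I did not check those two. I did not approach either.
- **Tool tilt:** the tool tilted by up to about 0.05 rad as it moved. I corrected it with a few up-and-down moves before fitting the crank, and it did not affect the winding.

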